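Crate the clip-lid jars and swing the retaining bail shut

TASK

Pack up the washed jars: slide the two loose clip-lid jars across the counter into the two empty cells of the wooden jar crate, one jar to a cell and fully home at the back, then swing the wire bail over the jars and fully down across the open front so they cannot walk out. Keep the jars standing upright on the surface, do not lift them, leave the jar that is already crated where it is, and do not disturb the salt crock, the pepper mill, the bench scraper or the tray.

Things in the scene. Friction and masses are not known exactly. Their poses are not given: they have to be found in the camera images.
- crate: Wooden jar crate fixed to the counter: three cells side by side along its y axis, open on top and at the front (-x). Origin: on the counter under the middle cell's home centre; the other cells' home centres lie at y = +118 and -118 mm; x points from front to back. Cells 110 mm wide, walls 8 mm thick; end walls 78 mm and dividers 58 mm high; back slats from x = +50 mm, 69 mm high.
- crate_front (a point): Middle of the crate's open front, on the floor: 56 mm in front of the home centres (crate x = -56 mm), where the end walls and dividers end, 2 mm above the counter. The crate's sheet-steel floor is 2 mm thick and has a sloped lip that runs from here 14 mm farther to the front (x = -70 mm) down to counter level, so that a jar can be slid in over it.
- liner1: Thin cork disc, 80 mm across and 1 mm thick, lying flat in one of the two empty cells. Its centre is the home place of the jar in that cell (the jar then stands 2 mm clear of the back slats). Origin on the crate's floor, 2 mm above the counter.
- liner2: Thin cork disc, 80 mm across and 1 mm thick, lying flat in one of the two empty cells. Its centre is the home place of the jar in that cell (the jar then stands 2 mm clear of the back slats). Origin on the crate's floor, 2 mm above the counter.
- jar_a: Clip-lid jar of clear glass, empty, standing in front of the crate: 96 mm across, straight-sided from 4 to 66 mm height, then a neck and a domed glass lid 86 mm across; 98 mm high overall, 0.4 to 0.65 kg, too wide for most grippers. A thin wire clip 20 mm wide lies 4 mm proud of one side at 62 to 94 mm height. Origin: centre of the underside, z up.
- jar_b: Clip-lid jar of clear glass, empty, standing in front of the crate: 96 mm across, straight-sided from 4 to 66 mm height, then a neck and a domed glass lid 86 mm across; 98 mm high overall, 0.4 to 0.65 kg, too wide for most grippers. A thin wire clip 20 mm wide lies 4 mm proud of one side at 62 to 94 mm height. Origin: centre of the underside, z up.
- jar_in: A third jar of the same kind, already home in one of the three cells (any of them). It stays there. Origin: centre of the underside.
- bail (a joint): Angle of the crate's swing bail, rad: 0 = fully down, its bar level across the open front (its lower stop); it grows as the bail swings up and over to the back (about 1.57 = upright; stop at 1.95). It starts up, leaning back a little. The stiff pivot holds it wherever it is left; it takes about 1 to 4 N at the bar to move it.
- bail_bar (a point): Middle of the bail's cross bar, a steel bar 8 mm thick and 374 mm long, parallel to the crate's y axis. The bar turns about the pivot axis at a radius of 104 mm; its arms run outside the crate's end walls. Fully down it lies 60 mm in front of the home centres, 60 mm above the counter. It swings just clear over jars that are home; between two jars there is room for a finger below and behind it.
- bail_pivot (a point): Pivot axis of the bail on the crate's middle line: 44 mm behind the home centres (crate x = +44 mm), 60 mm above the counter.
- crock: Blue ceramic salt crock with wooden lid, 110 mm across, 103 mm high, left or right of the jars. Leave it. Origin: centre of the underside.
- mill: Dark wooden pepper mill, 60 mm across, 162 mm high, on the other side of the jars from the crock. Leave it. Origin: centre of the underside.
- scraper: Steel bench scraper, blade 150 by 95 mm with a round wooden grip 24 mm thick along one long edge, lying flat to the right of the crate. Leave it. Origin: middle, on the counter.
- tray: Aluminium tray with rolled edges, 310 by 206 mm, 22 mm high, far right on the counter. Leave it. Origin: centre of the underside.

How it is judged:
By the outcome, as a careful person would: the job done as asked, in the order asked, and still so for the second after the job is handed in, with the robot touching nothing.
It also fails if it takes over 67 s, if anything falls off the work surface, if the arm or the gripper's body presses on something with over 40 N, if the wrist force passes 120 N, or if a joint passes its speed limit or range.

ROBOT

A 6-joint arm with a two-finger parallel gripper is mounted at the origin on the work surface. World frame = base frame: x ahead of the robot, y to its left, z up, the work surface at z = 0. Lengths are in m, angles in rad, forces in N, time in s.
With the tool pointing down it reaches from about 0.25 to 0.725 m from the base axis. Payload 4 kg.
Tool frame: the origin (TCP) lies midway between the tips of the shut fingers; the grasp point (between the pads) lies 19 mm behind it; y points along the fingers, z is the direction in which the jaws open and shut, and the axes are right-handed (so a half turn about y gives the same grasp; the last joint's range is limited). The gripper opens to 85 mm and grips with 20 to 120 N. Pads are 22 mm wide; open, the fingers measure 114 mm over their backs; the gripper's body (76 mm by 85 mm) begins 54 mm behind the grasp point. The pads swing forward as they close: fully open they stand 13 mm farther back than shut.
Start: joints at [-1.222, 0.241, 0.005, 1.335, 0, 1.571], TCP at [0.171, -0.47, 0.231] pointing down, gripper open.
Joint ranges: [-2.72, 2.72], [-1.05, 1.87], [-1.09, 1.28], [-1.99, 2.15], [-1.42, 1.44], [-3.14, 3.14]. Speed limits (rad/s): [2.79, 2.79, 3.14, 3.14, 3.14, 3.14].

INTERFACE

Orientations are given as a unit quaternion [x, y, z, w].
In Python, from workcell import bot gives the robot as it stands. The module is installed in compiled form; this text tells all that it offers.
- The arm moves only by the shell command python3 -m handwheel 'ROWS' [OPENING]. ROWS is JSON, a list of rows, each a list of 6 numbers: the shift along the tool's x, y, z in units of 25 mm (1.0 is 25 mm), then the turn, a rotation vector about the tool's x, y, z in units of 10 degrees (1.0 is 10 degrees). A call has exactly 5 rows; each row is the pose to reach, as a shift and turn from the pose commanded when the call began, along the tool's axes at that moment; what a row does not reach only later rows make up. A row lasts 1/8 s, in which the tool goes at most 62.5 mm and 10.7 degrees, less where a joint would pass 70% of its speed; a pose out of reach is approached as far as the arm can. A call with a gripper value outside its range is refused whole. OPENING is the gripper command: -1 is shut, 1 is fully open, values between are in proportion, set as the call begins (- or left out, the last holds). The fingers move at their own pace and stop on an object; the grip force is fixed at half the most. Time passes only in rows, so rows that repeat a pose let the fingers close, or fill a call up. It gives the time, the measured TCP pose, the force and the opening at its end, in the units of the state.
- bot.get_obs(): the state, without advancing time (a new reading comes with each control period).
- bot.camera(name): name is "scene" or "side" or "wrist"; returns a dict with "color" (400x640x3 uint8, red, green, blue), "fx", "fy", "cx", "cy" (pixels), "dist_coeffs" ([k1, k2, p1, p2, k3] as OpenCV has them; the pictures are not rectified), "rvec" (rotation vector, rad) and "tvec" (3), from world to camera coordinates, as OpenCV has them. Camera axes: x right, y down, z forward; pixel columns grow to the right and rows downward; lengths in m; the calibration is good to about 2 mm. A picture is of the moment at which its call begins. There is no depth.
- bot.job_done(): hands the job in, once; it reports no verdict.
The state is a dict: "clock": time; "joint_pos": joint angles; "joint_vel": joint speeds; "tau": joint torques, N m; "eef_pos": TCP position; "tool_rot": TCP orientation; "ft_force": force on the tool from outside, world axes, zero at the start; "ft_torque": the same for the moment, N m; "grip_width": finger opening in m.
Only numpy, scipy, OpenCV 4.12 (cv2) and the standard library are available. Lean on these libraries where they do the work, as an engineer would, in place of code of your own. Each camera call takes 0.05 s, during which the arm holds its last target.

## Working session

There is one attempt and no reset: what is moved stays moved. The work goes in short steps, Python scripts to look and compute and a shell command to move; the robot and the scene stay as the last step left them, time stands still between calls to the robot, and variables do not carry over. Pictures are saved under pics/ and viewed, and the job is handed in when it is done.

```bash
mkdir -p pics
python3 - <<'E'
from workcell import bot
import cv2
o=bot.get_obs()
for k,v in o.items(): print(k,v)
for n in ["scene","side","wrist"]:
    c=bot.camera(n); cv2.imwrite(f"pics/{n}0.png",c["color"][:,:,::-1]); print(n,c["fx"],c["fy"],c["cx"],c["cy"],c["dist_coeffs"],c["rvec"],c["tvec"])
E
```

```text
clock 0.0
joint_pos [-1.22203619e+00  2.41423412e-01  3.69424451e-03  1.33520839e+00
 -1.25926499e-05  1.57080663e+00]
joint_vel [ 0.00088393  0.0001886   0.00178372 -0.0007009  -0.00168899  0.00098571]
tau [ 1.42730561e-03 -3.72318292e+01  2.52407724e+01  1.69290294e-02
  3.04892601e-04 -6.21494920e-06]
eef_pos [ 0.17064049 -0.46928842  0.23039632]
tool_rot [-0.12281344  0.69712802 -0.69563845  0.12254197]
ft_force [0.31532103 0.15483205 0.37434656]
ft_torque [-0.01495777 -0.00207121  0.03095977]
grip_width 0.08529669509075744
scene 416.4497749529751 416.4497749529751 317.23218917782737 200.78285172531187 [-0.05060645  0.          0.          0.          0.        ] [ 1.74104408  2.06298277 -0.61684627] [ 0.17027874 -0.39720679  1.47752957]
side 400.16062173282495 400.16062173282495 315.7377425095372 192.44997992516318 [-0.01518375  0.          0.          0.          0.        ] [ 0.94836174 -2.28693565  1.24089095] [0.31048207 0.30786429 0.7427771 ]
wrist 348.96123578506024 348.96123578506024 321.77752945947634 194.40357012859485 [-0.03680367  0.          0.          0.          0.        ] [-2.3804929   1.66739831  0.23498364] [-0.49858862 -0.03608107  0.37784745]
```

View pics/scene0.png

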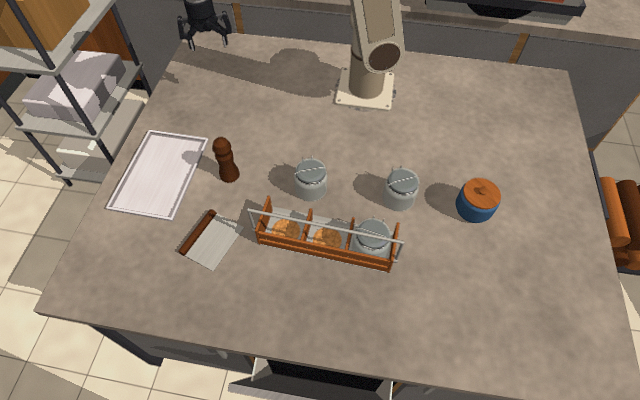

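View pics/side0.png

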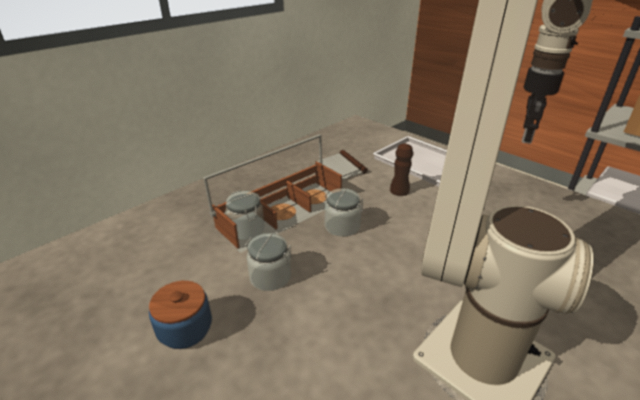

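View pics/wrist0.png

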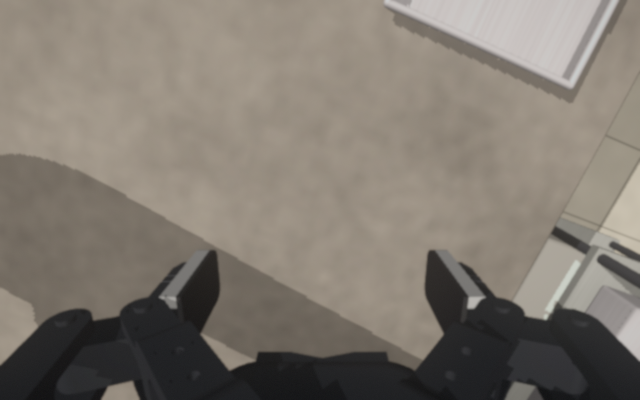

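Run:
```python
import cv2
a=cv2.imread("pics/scene0.png")[145:280,230:430]; cv2.imwrite("pics/sc1.png",cv2.resize(a,None,fx=4,fy=4,interpolation=cv2.INTER_CUBIC))
a=cv2.imread("pics/side0.png")[130:300,200:380]; cv2.imwrite("pics/si1.png",cv2.resize(a,None,fx=3.5,fy=3.5,interpolation=cv2.INTER_CUBIC))
```

```text
(no output)
```

View pics/sc1.png

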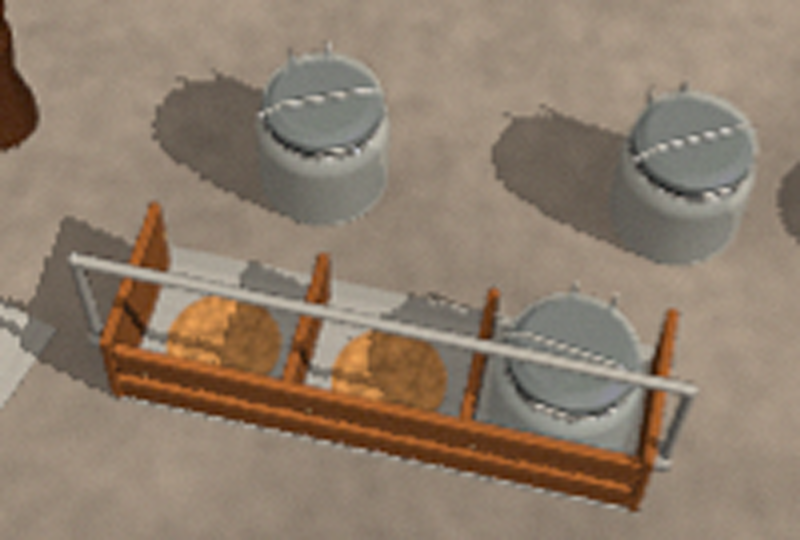

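View pics/si1.png

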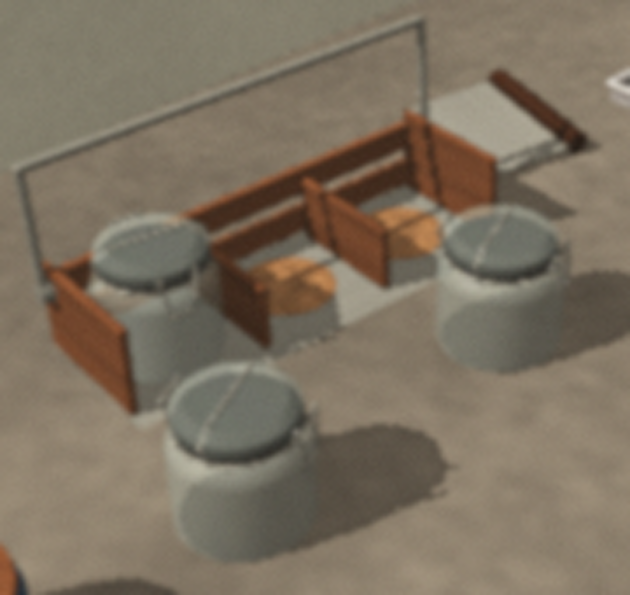

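```bash
cat > h.py <<'E'
import numpy as np,cv2
from scipy.optimize import least_squares
def cam(c): return dict(K=np.array([[c["fx"],0,c["cx"]],[0,c["fy"],c["cy"]],[0,0,1.]]),d=np.array(c["dist_coeffs"],float),r=np.array(c["rvec"],float),t=np.array(c["tvec"],float))
def proj(c,P): return cv2.projectPoints(np.asarray(P,float).reshape(-1,3),c["r"],c["t"],c["K"],c["d"])[0].reshape(-1,2)
th=np.linspace(0,2*np.pi,120)
def circ(x,y,z,r): return np.c_[x+r*np.cos(th),y+r*np.sin(th),0*th+z]
def jar(x,y): return np.vstack([circ(x,y,0,.046),circ(x,y,.004,.048),circ(x,y,.066,.048),circ(x,y,.09,.043)])
def crate(p,P):
    P=np.asarray(P,float); c,s=np.cos(p[2]),np.sin(p[2])
    return np.c_[p[0]+c*P[:,0]-s*P[:,1],p[1]+s*P[:,0]+c*P[:,1],P[:,2]]
E
python3 - <<'E'
from h import *
from workcell import bot
sc,si=bot.camera("scene"),bot.camera("side"); import json
S,D=cam(sc),cam(si)
a=lambda l:np.array(l)/4+[230,145]-.375
b=lambda l:np.array(l)/3.5+[200,130]-.36
P1=[[-.056,-.177,.078],[-.056,.177,.078],[-.056,-.059,.058],[-.056,.059,.058],[0,-.118,.003],[0,0,.003]]
u1=a([[153,207],[673,313],[322,257],[492,293],[225,337],[388,370]])
P2=[[-.056,-.177,.078],[-.056,-.059,.058],[-.056,.059,.058],[0,0,.003],[-.056,.181,0.001]]
u2=b([[494,158],[388,237],[268,293],[291,285],[133,410]])
f=lambda p:np.r_[(proj(S,crate(p,P1))-u1).ravel(),(proj(D,crate(p,P2))-u2).ravel()]
r=least_squares(f,[.6,0,0],loss="soft_l1"); print("crate",r.x,np.round(f(r.x),1))
cr=r.x
print("cells",crate(cr,[[0,-.118,0],[0,0,0],[0,.118,0]]).round(4).tolist())
def fj(sb,db):
    def g(p):
        A=proj(S,jar(*p));B=proj(D,jar(*p))
        return np.array([A[:,0].min()-sb[0],A[:,0].max()-sb[1],A[:,1].max()-sb[2],B[:,0].min()-db[0],B[:,0].max()-db[1],B[:,1].max()-db[2]])
    r=least_squares(g,[.5,0]);print(r.x,g(r.x).round(1));return r.x
J1=fj(np.array([257,388,223])/4+[230,230,145],np.array([437,567,369])/3.5+[200,200,130])
J2=fj(np.array([611,757,263])/4+[230,230,145],np.array([166,316,560])/3.5+[200,200,130])
for n,c,im,(x0,y0,x1,y1),k in [("s",S,sc,(230,145,430,280),4),("d",D,si,(200,130,380,300),3.5)]:
    I=cv2.resize(im["color"][:,:,::-1][y0:y1,x0:x1],None,fx=k,fy=k,interpolation=cv2.INTER_CUBIC)
    def pl(P,col):
        q=((proj(c,P)+.5-[x0,y0])*k).astype(int); cv2.polylines(I,[q.reshape(-1,1,2)],False,col,1)
    cent=crate(cr,[[0,.118,0]])[0]
    for p in (J1,J2,cent):
        for z,r in ((.002,.046),(.066,.048),(.09,.043)): pl(circ(p[0],p[1],z,r),(0,0,255))
    for y in(-.118,0): 
        q=crate(cr,[[0,y,0]])[0]; pl(circ(q[0],q[1],.003,.04),(255,0,0))
    for y,h in((-.181,.078),(-.173,.078),(.173,.078),(.181,.078),(-.055,.058),(-.063,.058),(.055,.058),(.063,.058)):
        pl(crate(cr,[[-.056,y,0],[-.056,y,h],[.058,y,h],[.058,y,0]]),(0,255,0))
    pl(crate(cr,[[-.07,-.181,0],[-.07,.181,0]]),(0,255,255))
    for an in(1.95,1.8,1.7):
      pl(crate(cr,[[.044-.104*np.cos(an),y,.06+.104*np.sin(an)] for y in(-.187,.187)]),(255,0,255))
    cv2.imwrite(f"pics/ov_{n}.png",I)
E
```

```text
crate [ 0.61918552 -0.04216561 -0.07532128] [ 0.4 -1.9 -0.3 -1.3  0.2 -1.6  0.1 -1.7 -0.9  1.1 -0.4  2.   0.8 -0.
 -0.3 -2.1 -0.9 -1.8 -0.9 -0.4 -0.6  1.9]
cells [[0.6103, -0.1598, 0.0], [0.6192, -0.0422, 0.0], [0.6281, 0.0755, 0.0]]
[ 0.45435297 -0.11557702] [-0.8  0.1 -0.2 -0.2 -0.3  0.8]
[0.44537934 0.14395854] [-1.  -0.4 -0.1 -1.2  0.5  0.8]
```

```bash
sleep 0
```

```text
(no output)
```

View pics/ov_s.png

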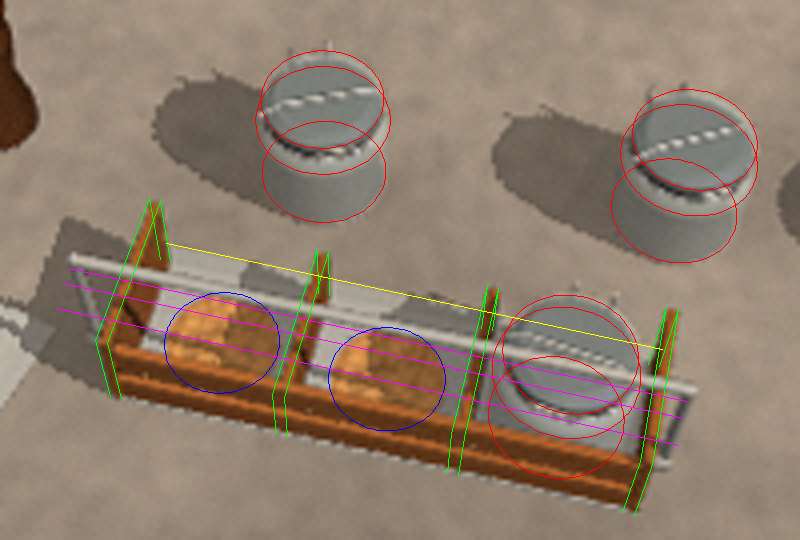

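View pics/ov_d.png

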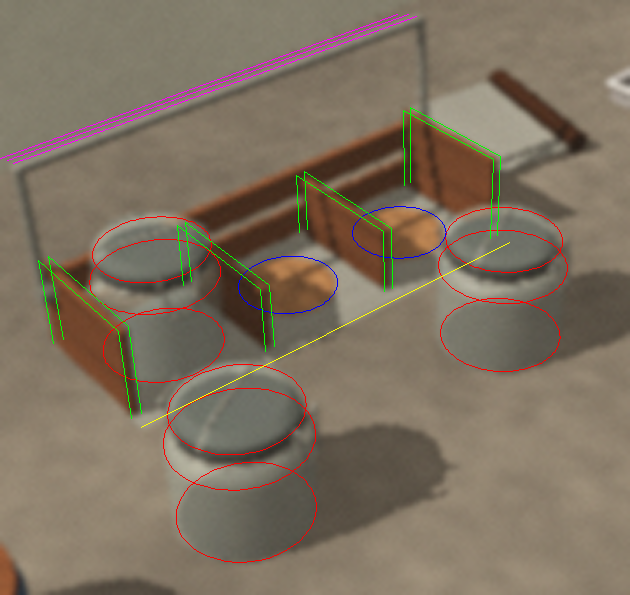

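```bash
cat >> h.py <<'E'
from scipy.spatial.transform import Rotation as R
def ray(c,u,z):
    n=cv2.undistortPoints(np.array(u,float).reshape(-1,1,2),c["K"],c["d"]).reshape(-1,2)
    Rm=cv2.Rodrigues(c["r"])[0]; o=-Rm.T@c["t"]; d=(Rm.T@np.c_[n,np.ones(len(n))].T).T
    return o+d*((z-o[2])/d[:,2])[:,None]
E
python3 - <<'E'
from h import *
from workcell import bot
o=bot.get_obs(); M=R.from_quat(o["tool_rot"]).as_matrix(); print(M.round(3),o["eef_pos"])
w=cam(bot.camera("wrist")); Rm=cv2.Rodrigues(w["r"])[0]; pos=-Rm.T@w["t"]; print("wrist cam",pos, "in tool",M.T@(pos-o["eef_pos"]),"axis",M.T@Rm[2])
S=cam(bot.camera("scene"))
# crock top disc ~z .09 centre (480,192); mill base
print("crock",ray(S,[[480.5,192.5]],.085), "base bottom",ray(S,[[476,221]],0),"mill base bottom",ray(S,[[230,183]],0), ray(S,[[222,145]],.15))
E
```

```text
[[-0.94  -0.     0.342]
 [-0.342  0.001 -0.94 ]
 [-0.    -1.    -0.001]] [ 0.17078829 -0.46962278  0.23088048]
wrist cam [ 0.23514588 -0.44596677  0.37270674] in tool [-0.06856771 -0.14182567 -0.00038008] axis [ 2.73736711e-01  9.61804658e-01 -1.12408714e-04]
crock [[0.45053946 0.35680621 0.085     ]] base bottom [[0.48911342 0.36986807 0.        ]] mill base bottom [[ 0.47831494 -0.35776419  0.        ]] [[ 0.45811545 -0.35951601  0.15      ]]
```

```bash
cat >> h.py <<'E'
def tm(hdeg,tilt=0):
    h=np.radians(hdeg); x=-np.array([np.cos(h),np.sin(h),0]); y=np.array([0,0,-1.]); return np.c_[x,y,np.cross(x,y)]
def go(*targets):
    "targets: (x,y,z,heading) -> rows"
    from workcell import bot
    o=bot.get_obs(); M=R.from_quat(o["tool_rot"]).as_matrix(); p=np.array(o["eef_pos"])
    for t in targets:
        s=M.T@(np.array(t[:3])-p)/.025; rv=R.from_matrix(M.T@tm(t[3])).as_rotvec(degrees=True)/10
        print([round(float(v),2) for v in np.r_[s,rv]])
E
python3 -c "
from h import *
go((.33,-.25,.3,8),(.48,-.03,.32,-4))"
```

```text
[-8.99, -2.75, -6.09, 0.0, 1.2, 0.0]
[-17.63, -3.55, -12.31, 0.0, 2.4, 0.0]
```

```bash
python3 -m handwheel '[[-2.5,-1,-1.7,0,0.5,0],[-4.5,-2,-3.1,0,0.8,0],[-6.5,-3,-4.5,0,1,0],[-8.5,-3.4,-5.9,0,1.2,0],[-10.5,-3.5,-7.3,0,1.6,0]]' 0.3; python3 -c "
from h import *
go((.48,-.03,.32,-4))"
```

```text
clock: 0.98
eef_pos: [0.3443, -0.2247, 0.3181]
tool_rot: [0.023, -0.706, 0.707, -0.024]
ft_force: [0.7, -0.7, 0.2]
grip_width: 0.0558
[-5.94, -0.07, -7.41, -0.01, 0.78, -0.01]
```

```bash
python3 -m handwheel '[[-1.4,0,-1.8,0,0.2,0],[-2.9,0,-3.6,0,0.4,0],[-4.4,0,-5.5,0,0.6,0],[-5.9,0,-7.4,0,0.8,0],[-5.9,0,-7.4,0,0.8,0]]'
python3 - <<'E'
from workcell import bot
import cv2,pickle
c=bot.camera("wrist");cv2.imwrite("pics/w1.png",c["color"][:,:,::-1]);pickle.dump(c,open("w1.pkl","wb"));print(bot.get_obs()["eef_pos"])
E
```

```text
clock: 1.6
eef_pos: [0.4788, -0.0294, 0.3161]
tool_rot: [0.021, 0.707, -0.706, -0.022]
ft_force: [-0.0, -0.2, -1.1]
grip_width: 0.0557
[ 0.47770016 -0.03110216  0.31628687]
```

View pics/w1.png

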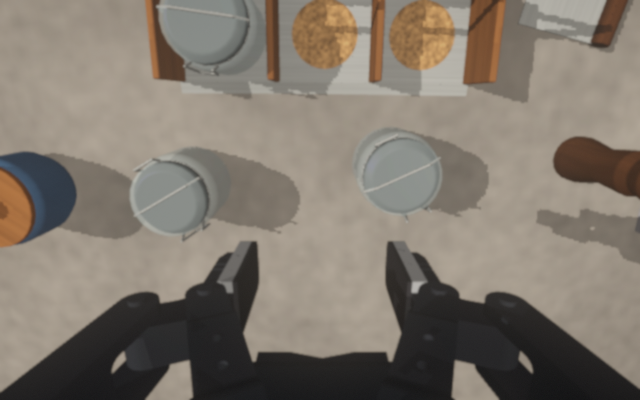

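Run:
```python
from h import *
import pickle
c=cam(pickle.load(open("w1.pkl","rb")))
print("liners",ray(c,[[323.5,34],[421,35]],.003).round(4))
print("lip ends", ray(c,[[181,94],[466,96]],0).round(4))
for z in(.08,.09): print("lids",ray(c,[[402,174],[169,199],[205,21]],z).round(4).tolist())
I=cv2.imread("pics/w1.png")
def pl(P,col): cv2.polylines(I,[proj(c,P).astype(int).reshape(-1,1,2)],False,col,1)
for p in((.4543,-.1156),(.4454,.144)):
  for z,r in ((.002,.046),(.066,.048),(.085,.043)): pl(circ(p[0],p[1],z,r),(0,0,255))
for cr,col in(((.6192,-.0422,-.0753),(0,255,0)),):
  for y in(-.118,0): q=crate(cr,[[0,y,0]])[0]; pl(circ(q[0],q[1],.003,.04),col)
  pl(crate(cr,[[-.07,-.181,0],[-.07,.181,0]]),col)
cv2.imwrite("pics/w1o.png",I)
```

```text
liners [[ 0.6185 -0.0396  0.003 ]
 [ 0.6107 -0.1573  0.003 ]]
lip ends [[ 0.5604  0.1455  0.    ]
 [ 0.5358 -0.2164  0.    ]]
lids [[0.4577, -0.1169, 0.08], [0.4448, 0.1474, 0.08], [0.6265, 0.0787, 0.08]]
lids [[0.4601, -0.1147, 0.09], [0.4476, 0.1426, 0.09], [0.6244, 0.0758, 0.09]]
```

View pics/w1o.png

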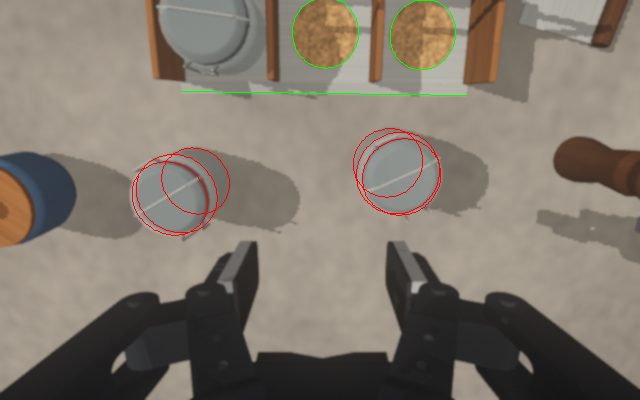

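```bash
python3 -c "
from h import *
go((.41,-.063,.14,-49),(.41,-.063,.037,-49))"
```

```text
[2.61, 7.05, 1.45, 0.0, 4.53, 0.01]
[2.61, 11.17, 1.46, 0.0, 4.53, 0.01]
```

```bash
python3 -m handwheel '[[0.8,1.4,0.5,0,1,0],[1.6,3,1,0,2,0],[2.6,5,1.5,0,3,0],[2.6,7,1.5,0,4,0],[2.6,7.4,1.5,0,4.5,0]]' 0.3; python3 -c "
from h import *
go((.41,-.063,.037,-49),(.452,-.111,.037,-49))"
```

```text
clock: 2.28
eef_pos: [0.3368, -0.1815, 0.1432]
tool_rot: [0.213, 0.718, -0.632, -0.198]
ft_force: [0.4, -0.4, 0.3]
grip_width: 0.0554
[0.14, 4.9, -5.0, 0.69, 1.51, 0.18]
[-2.32, 4.78, -4.35, 0.69, 1.51, 0.18]
```

```bash
python3 -c "
from workcell import bot
o=bot.get_obs();print(o)"
```

```text
{'clock': 2.275, 'joint_pos': array([-0.59119752,  0.087168  , -0.42938522,  1.07019579,  0.1224782 ,
        3.14085178]), 'joint_vel': array([-0.67386794, -0.02718818, -0.36791608, -0.34770126,  0.14606019,
        0.00074004]), 'tau': array([ 2.85917848e+00, -2.68189788e+01,  2.23520744e+01,  5.96355479e-01,
        2.92150257e-01,  8.62774027e-05]), 'eef_pos': array([ 0.33683883, -0.18145792,  0.14320109]), 'tool_rot': array([ 0.21291356,  0.71815879, -0.63208975, -0.19843972]), 'ft_force': array([ 0.40474136, -0.3533752 ,  0.32877668]), 'ft_torque': array([-0.11079598,  0.00839532,  0.02712302]), 'grip_width': 0.055440721505763096}
```

```bash
cat >> h.py <<'E'
def tm(hdeg,tilt=0):
    h=np.radians(hdeg); x=np.array([np.cos(h),np.sin(h),0]); y=np.array([0,0,-1.]); return np.c_[x,y,np.cross(x,y)]
E
python3 -c "
from h import *
go((.36,-.15,.17,90),(.41,-.063,.16,-49))"
```

```text
[-0.05, -0.87, -1.68, 0.6, 5.6, 0.43]
[0.22, 0.02, -5.61, 0.26, -16.46, -0.99]
```

```bash
python3 -c "
from h import *
go((.37,-.12,.18,-167))"; python3 -m handwheel '[[0,-0.3,-0.5,0.1,-1,0.1],[0,-0.6,-1,0.2,-2,0.1],[0,-0.9,-1.5,0.3,-3,0.1],[0,-1,-2,0.4,-4,0.1],[0,-1,-2.4,0.5,-4.9,0.1]]'; python3 -c "
from h import *
go((.39,-.09,.18,130),(.41,-.063,.16,-49))"
```

```text
[0.29, -1.12, -2.94, 0.7, -4.68, -0.2]
clock: 2.9
eef_pos: [0.3709, -0.1345, 0.1776]
tool_rot: [-0.073, 0.705, -0.696, 0.118]
ft_force: [0.2, 0.6, -0.8]
grip_width: 0.0555
[-1.21, -0.01, -1.51, 0.23, 6.55, -0.31]
[-2.22, 0.86, -2.33, -0.36, -11.54, -0.26]
```

```bash
python3 -m handwheel '[[-0.4,0,-0.4,0,-1,0],[-0.8,0,-0.8,0,-2,0],[-1.2,0,-1.2,-0.1,-3,0],[-1.6,0,-1.6,-0.1,-4,-0.1],[-2,0,-2,-0.2,-5,-0.1]]'; python3 -c "
from h import *
go((.41,-.063,.16,-49))"
```

```text
clock: 3.52
eef_pos: [0.4057, -0.0729, 0.1809]
tool_rot: [-0.368, 0.6, -0.588, 0.398]
ft_force: [0.1, -0.0, 0.4]
grip_width: 0.0557
[-0.39, 0.85, -0.01, -0.18, -6.54, -0.2]
```

```bash
python3 -m handwheel '[[-0.1,0,0,0,-1,0],[-0.2,0.2,0,-0.1,-2,0],[-0.3,0.4,0,-0.1,-3,0],[-0.4,0.6,0,-0.1,-4.1,-0.1],[-0.4,0.8,0,-0.2,-5.1,-0.2]]'; python3 -c "
from h import *
go((.41,-.063,.1,-49),(.41,-.063,.037,-49))"
```

```text
clock: 4.15
eef_pos: [0.41, -0.0637, 0.1611]
tool_rot: [0.602, -0.374, 0.369, -0.601]
ft_force: [-0.4, 0.0, 0.5]
grip_width: 0.0556
[-0.01, 2.45, 0.03, 0.03, -1.44, -0.04]
[0.0, 4.97, 0.04, 0.03, -1.44, -0.04]
```

```bash
python3 -m handwheel '[[0,0,0,0,-0.8,0],[0,1,0,0,-1.4,0],[0,2.5,0,0,-1.4,0],[0,4.2,0,0,-1.4,0],[0,5,0,0,-1.4,0]]'; python3 -c "
from h import *
from workcell import bot
go((.452,-.111,.037,-49),(.435,-.145,.037,-4.2))
c=bot.camera('side');cv2.imwrite('pics/s2.png',c['color'][:,:,::-1])"
```

```text
clock: 4.78
eef_pos: [0.4077, -0.063, 0.0344]
tool_rot: [0.642, -0.301, 0.293, -0.641]
ft_force: [0.2, 0.1, 0.9]
grip_width: 0.0554
[2.61, -0.13, 0.11, 0.03, -0.07, -0.06]
[3.21, -0.13, -1.29, 0.01, -4.55, -0.07]
```

View pics/s2.png

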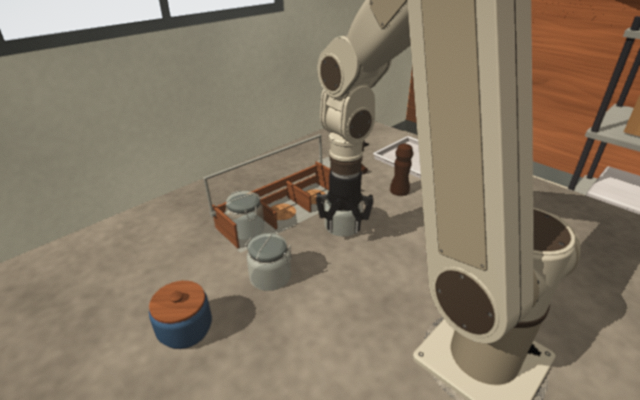

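```bash
python3 -m handwheel '[[0.5,-0.1,0,0,0,0],[1,-0.1,0,0,0,0],[1.5,-0.1,0,0,0,0],[2.1,-0.1,0,0,0,0],[2.6,-0.1,0,0,0,0]]'; python3 -c "
from h import *
from workcell import bot
go((.435,-.145,.037,-4.2))
c=bot.camera('side');cv2.imwrite('pics/s3.png',c['color'][:,:,::-1])
c=bot.camera('scene');cv2.imwrite('pics/c3.png',cv2.resize(c['color'][130:290,200:440,::-1],None,fx=3,fy=3))"
```

```text
clock: 5.45
eef_pos: [0.4526, -0.1115, 0.0389]
tool_rot: [-0.642, 0.299, -0.293, 0.643]
ft_force: [-3.5, 4.6, 6.5]
grip_width: 0.0556
[0.56, 0.07, -1.41, -0.01, -4.53, -0.06]
```

View pics/c3.png

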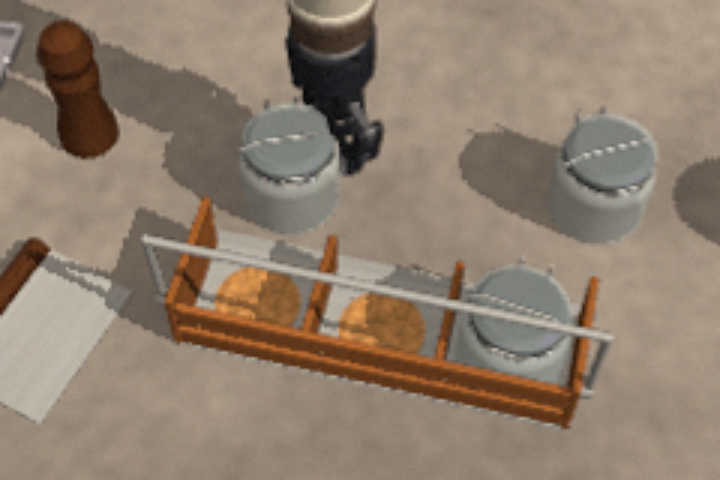

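```bash
cat >> h.py <<'E'
def fitjar(c,l,r,b,x0=(.5,-.1)):
    def g(p):
        A=proj(c,jar(*p)); return np.array([A[:,0].min()-l,A[:,0].max()-r,A[:,1].max()-b])
    s=least_squares(g,x0); print("jar",s.x.round(4),g(s.x).round(2)); return s.x
E
python3 -c "
from h import *
from workcell import bot
S=cam(bot.camera('scene'))
fitjar(S,200+240/3,200+340/3,130+231/3)
fitjar(S,200+551/3,200+658/3,130+243/3)"
```

```text
jar [ 0.4829 -0.1496] [-0.41  0.43 -0.02]
jar [0.446  0.1473] [-0.76  0.73 -0.04]
```

```bash
python3 -c "
from h import *
J=np.array([.483,-.150])
go(*[(*(J-.057*np.array([np.cos(np.radians(h)),np.sin(np.radians(h))])),.037,h) for h in (-49,-40,-31,-22,-13,-4.2)])"
```

```text
[-0.38, 0.07, -0.1, 0.02, -0.06, -0.03]
[-0.35, 0.07, -0.46, 0.01, -0.96, -0.03]
[-0.26, 0.07, -0.8, 0.01, -1.86, -0.03]
[-0.12, 0.07, -1.13, 0.01, -2.76, -0.03]
[0.07, 0.07, -1.44, 0.01, -3.66, -0.03]
[0.3, 0.07, -1.7, 0.0, -4.54, -0.04]
```

```bash
python3 -m handwheel '[[-0.35,0.05,-0.45,0,-0.95,0],[-0.25,0.05,-0.8,0,-1.85,0],[-0.1,0.05,-1.15,0,-2.75,0],[0.05,0.05,-1.45,0,-3.65,0],[0.3,0.05,-1.7,0,-4.55,0]]'; python3 -c "
from h import *
from workcell import bot
J=np.array([.6103,-.1585]);u=np.array([np.cos(-.073),np.sin(-.073)])
go(*[(*(J-(d+.05)*u),.037,-4.2) for d in (.125,.06,0)])
c=bot.camera('scene');cv2.imwrite('pics/c4.png',cv2.resize(c['color'][130:290,200:440,::-1],None,fx=3,fy=3))"
```

```text
clock: 6.22
eef_pos: [0.4251, -0.1453, 0.0372]
tool_rot: [-0.706, 0.025, -0.021, 0.708]
ft_force: [-1.2, 0.2, 0.5]
grip_width: 0.0553
[0.43, 0.0, 0.01, -0.01, 0.05, -0.04]
[3.03, -0.01, -0.01, -0.01, 0.05, -0.04]
[5.43, -0.03, -0.03, -0.01, 0.05, -0.04]
```

View pics/c4.png

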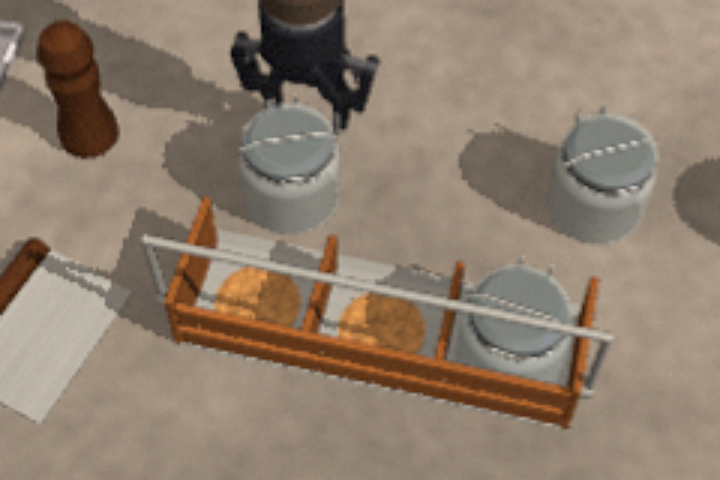

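```bash
python3 -c "
from h import *
from workcell import bot
c=bot.camera('side');cv2.imwrite('pics/s4.png',cv2.resize(c['color'][120:270,230:410,::-1],None,fx=4,fy=4,interpolation=cv2.INTER_CUBIC))
print(proj(cam(c),[[.4251,-.1453,.037],[.4251,-.1453,.110],[.4251,-.2153,.08],[.4251,-.0753,.08]]))"
```

```text
[[358.56170436 214.24153802]
 [360.11217858 191.11330583]
 [376.16939192 190.51069087]
 [341.36079151 212.01097813]]
```

View pics/s4.png

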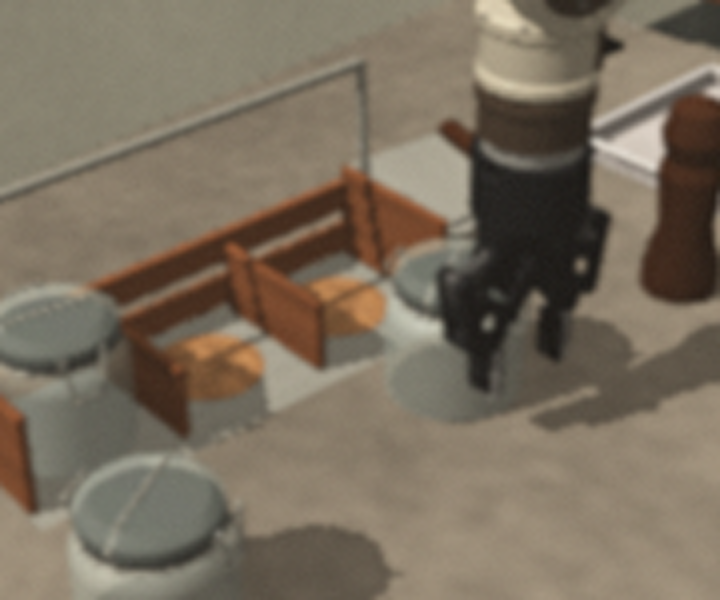

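```bash
python3 -m handwheel '[[0.2,-0.4,0,0,0,0],[0.6,-0.4,0,0,0,0],[1.0,-0.4,0,0,0,0],[1.4,-0.4,0,0,0,0],[1.8,-0.4,0,0,0,0]]'; python3 -c "
from h import *
from workcell import bot
J=np.array([.6103,-.1585]);u=np.array([np.cos(-.073),np.sin(-.073)])
go(*[(*(J-(d+.05)*u),.047,-4.2) for d in (.06,0)])
c=bot.camera('scene');cv2.imwrite('pics/c5.png',cv2.resize(c['color'][130:290,200:440,::-1],None,fx=3,fy=3))"
```

```text
clock: 6.95
eef_pos: [0.4679, -0.1471, 0.0461]
tool_rot: [-0.705, 0.03, -0.02, 0.708]
ft_force: [-5.9, 0.5, 6.5]
grip_width: 0.0551
[1.31, -0.05, -0.04, -0.02, 0.02, -0.08]
[3.71, -0.08, -0.05, -0.02, 0.02, -0.08]
```

View pics/c5.png

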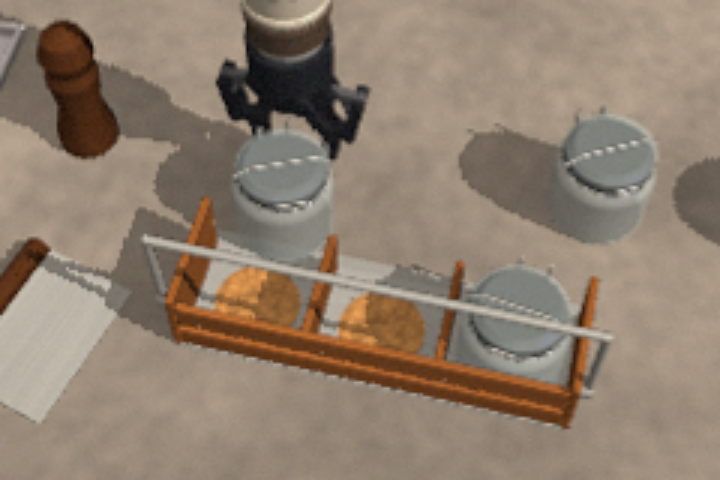

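```bash
python3 -c "
from h import *
from workcell import bot
S=cam(bot.camera('scene'))
p=fitjar(S,200+232/3,200+334/3,130+261/3)
J=np.array([.6103,-.1585]);u=np.array([np.cos(-.073),np.sin(-.073)]);v=np.array([-u[1],u[0]])
print((p-J)@u,(p-J)@v)"
```

```text
jar [ 0.5171 -0.1495] [-0.4   0.42 -0.02]
-0.0935905391748903 0.0021838855811845592
```

```bash
python3 -m handwheel '[[0.4,0,-0.1,0,0,0],[0.8,0,-0.1,0,0,0],[1.2,0,-0.1,0,0,0],[1.6,0,-0.1,0,0,0],[2.0,0,-0.1,0,0,0]]';  python3 -m handwheel '[[0.3,0,0,0,0,0],[0.6,0,0,0,0,0],[0.9,0,0,0,0,0],[1.2,0,0,0,0,0],[1.4,0,0,0,0,0]]'; python3 -c "
from h import *
from workcell import bot
J=np.array([.6103,-.1585]);u=np.array([np.cos(-.073),np.sin(-.073)])
go(*[(*(J-(d+.05)*u),.047,-4.2) for d in (0,)])
c=bot.camera('scene');cv2.imwrite('pics/c6.png',cv2.resize(c['color'][130:290,200:440,::-1],None,fx=3,fy=3))
c=bot.camera('wrist');cv2.imwrite('pics/w6.png',c['color'][:,:,::-1])
c=bot.camera('side');cv2.imwrite('pics/s6.png',cv2.resize(c['color'][120:270,230:410,::-1],None,fx=4,fy=4,interpolation=cv2.INTER_CUBIC))"
```

```text
clock: 7.68
eef_pos: [0.5196, -0.1536, 0.0458]
tool_rot: [-0.705, 0.028, -0.022, 0.708]
ft_force: [-3.6, 0.5, 2.1]
grip_width: 0.0557
clock: 8.3
eef_pos: [0.5549, -0.1563, 0.0457]
tool_rot: [-0.706, 0.028, -0.022, 0.708]
ft_force: [-4.5, 0.3, 2.4]
grip_width: 0.0556
[0.21, -0.05, 0.07, -0.02, 0.02, -0.05]
```

View pics/c6.png

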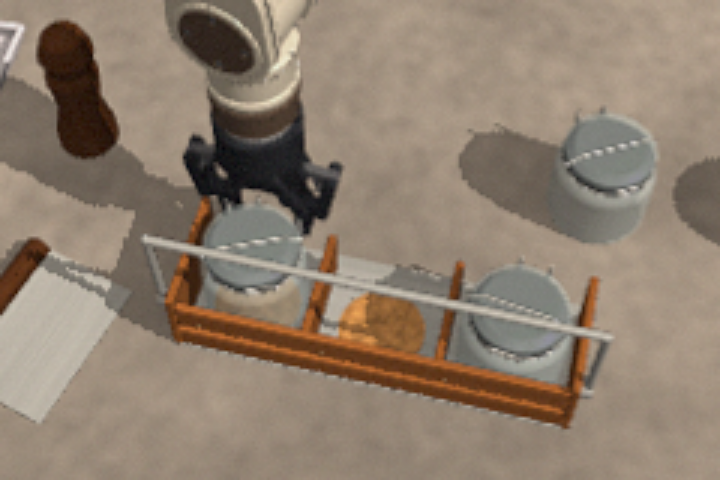

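View pics/s6.png

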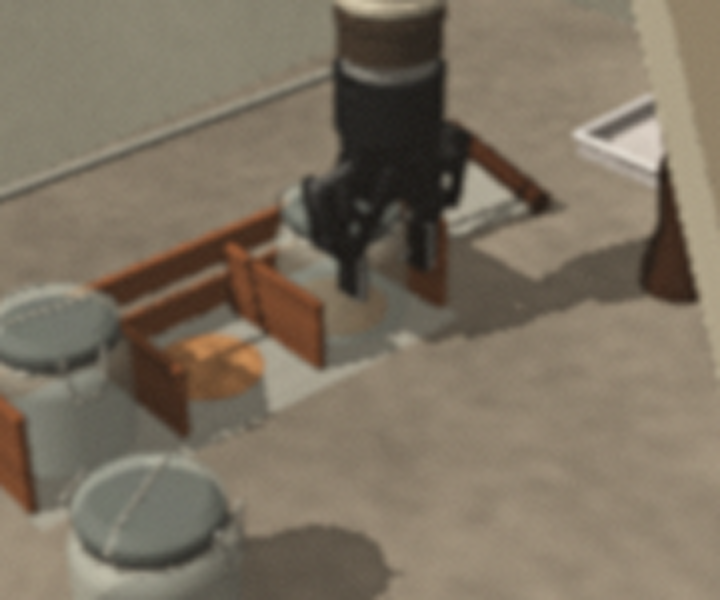

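View pics/w6.png

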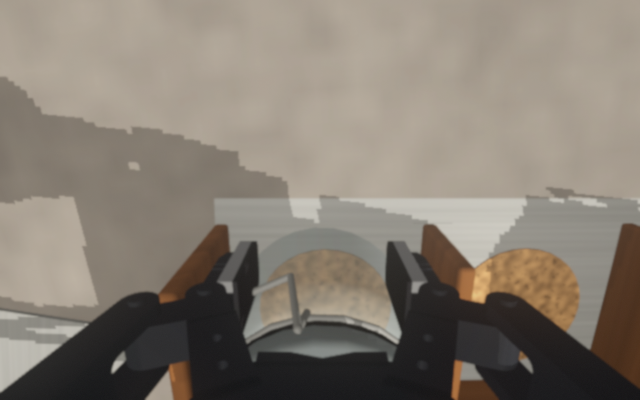

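```bash
cat > cl.py <<'E'
from h import *
from workcell import bot
import sys
# args: jar front px, liner front px
a=list(map(float,sys.argv[1:5])); c=cam(bot.camera('wrist'))
j=ray(c,[a[:2]],.006)[0]; l=ray(c,[a[2:]],.003)[0]; print("jar edge(z6)",j.round(4),"liner edge",l.round(4),"gap",(l-j)[:2]@[.997,-.073])
E
python3 cl.py 322 229 325 250
python3 -c "
import cv2;a=cv2.imread('pics/w6.png')[200:360,190:480];cv2.imwrite('pics/w6z.png',cv2.resize(a,None,fx=2.7,fy=2.7,interpolation=cv2.INTER_CUBIC))"
```

```text
jar edge(z6) [ 0.5568 -0.1562  0.006 ] liner edge [ 0.5709 -0.1554  0.003 ] gap 0.014051265415961382
```

View pics/w6z.png

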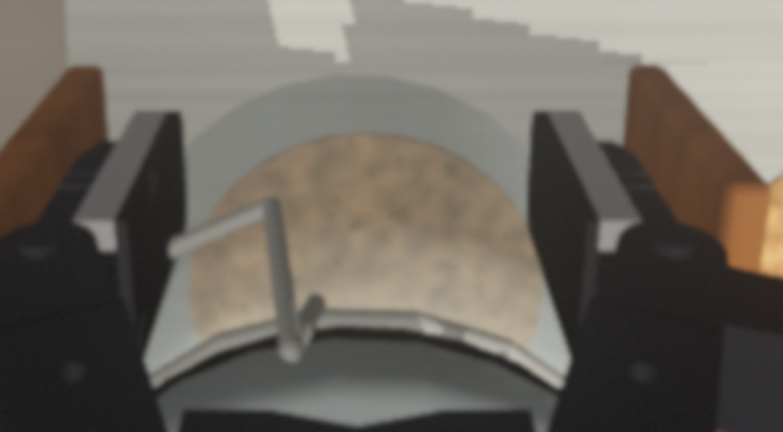

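```bash
python3 -m handwheel '[[0.08,0,0,0,0,0],[0.15,0,0,0,0,0],[0.22,0,0,0,0,0],[0.22,0,0,0,0,0],[0.22,0,0,0,0,0]]'; python3 -c "
from h import *
from workcell import bot
c=bot.camera('wrist');cv2.imwrite('pics/w7z.png',cv2.resize(c['color'][200:360,190:480,::-1],None,fx=2.7,fy=2.7,interpolation=cv2.INTER_CUBIC))"
```

```text
clock: 9.12
eef_pos: [0.56, -0.1566, 0.0457]
tool_rot: [-0.706, 0.028, -0.022, 0.708]
ft_force: [-4.0, 0.7, 2.1]
grip_width: 0.0557
```

View pics/w7z.png

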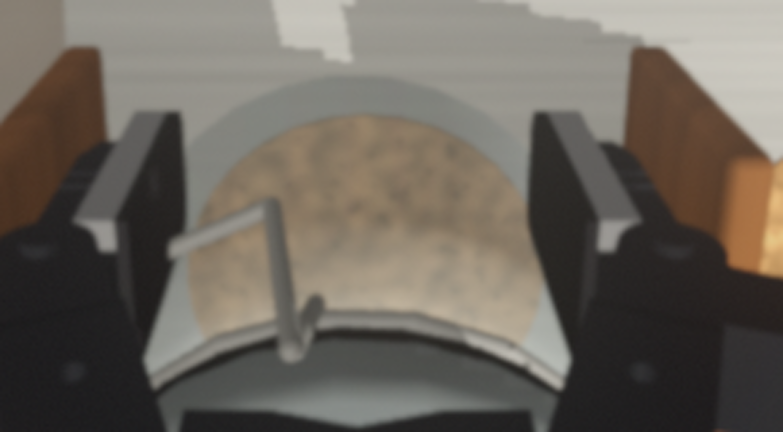

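```bash
python3 cl.py 320.5 228.3 326 242.7
```

```text
jar edge(z6) [ 0.5607 -0.1572  0.006 ] liner edge [ 0.5708 -0.1548  0.003 ] gap 0.009911005221689868
```

```bash
python3 -m handwheel '[[0.04,0,0,0,0,0],[0.07,0,0,0,0,0],[0.1,0,0,0,0,0],[0.1,0,0,0,0,0],[0.1,0,0,0,0,0]]'; python3 -c "
from h import *
from workcell import bot
c=bot.camera('wrist');cv2.imwrite('pics/w8z.png',cv2.resize(c['color'][200:300,210:440,::-1],None,fx=3.4,fy=3.4,interpolation=cv2.INTER_CUBIC))"
```

```text
clock: 9.85
eef_pos: [0.5624, -0.1568, 0.0457]
tool_rot: [-0.706, 0.028, -0.022, 0.708]
ft_force: [-4.2, 1.5, 3.0]
grip_width: 0.0552
```

View pics/w8z.png

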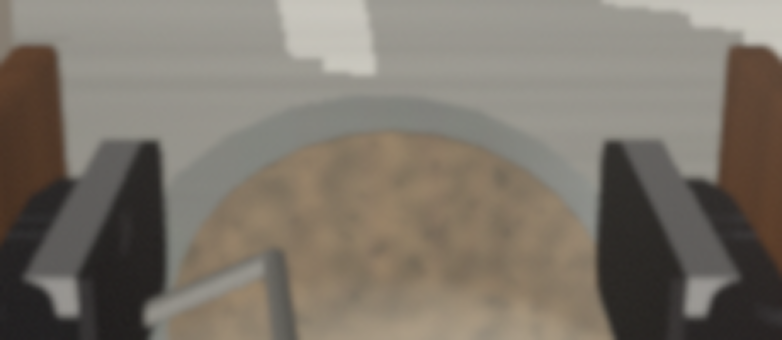

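```bash
python3 -m handwheel '[[-0.6,0,0,0,0,0],[-1.4,-0.3,0,0,0,0],[-2,-2,0,0,0,0],[-2.5,-4,0.5,0,0.5,0],[-3,-5,2,0,1.5,0]]'; python3 -c "
from h import *
go((.427,.218,.165,-75),(.427,.218,.047,-75))"
```

```text
clock: 10.52
eef_pos: [0.495, -0.1031, 0.1748]
tool_rot: [-0.696, 0.12, -0.12, 0.698]
ft_force: [0.7, 0.8, 0.3]
grip_width: 0.0555
[-6.85, 0.42, 11.2, -0.01, 5.55, -0.01]
[-6.85, 5.14, 11.19, -0.01, 5.55, -0.01]
```

```bash
python3 -m handwheel '[[-1.2,0,2,0,1,0],[-2.4,0.1,4,0,2,0],[-3.6,0.2,6,0,3,0],[-4.8,0.3,8,0,4,0],[-6,0.4,10,0,5,0]]'; python3 -c "
from h import *
go((.427,.218,.15,-75),(.427,.218,.047,-75))"
```

```text
clock: 11.15
eef_pos: [0.4377, 0.1663, 0.1642]
tool_rot: [-0.592, 0.387, -0.383, 0.594]
ft_force: [0.8, 0.7, -0.3]
grip_width: 0.0554
[-2.06, 0.58, 0.45, 0.01, 0.91, -0.04]
[-2.03, 4.7, 0.46, 0.01, 0.91, -0.04]
```

```bash
python3 -m handwheel '[[-1,0.3,0.3,0,0.5,0],[-2,0.6,0.5,0,0.9,0],[-2,0.6,0.5,0,0.9,0],[-2,1.5,0.5,0,0.9,0],[-2,2.5,0.5,0,0.9,0]]'; python3 -c "
from h import *
go((.427,.218,.047,-75))"
```

```text
clock: 11.78
eef_pos: [0.4285, 0.2149, 0.1018]
tool_rot: [-0.562, 0.431, -0.426, 0.563]
ft_force: [-0.5, -0.0, -0.3]
grip_width: 0.0553
[-0.12, 2.19, -0.02, 0.01, 0.04, -0.04]
```

```bash
python3 -m handwheel '[[-0.1,1,0,0,0,0],[-0.1,2.1,0,0,0,0],[-0.1,2.1,0,0,0,0],[0.2,2.1,0,0,0,0],[0.6,2.1,0,0,0,0]]'; python3 -c "
from h import *
from workcell import bot
T=np.array([.4943,-.0318]);h=np.radians(-75);u=np.array([np.cos(h),np.sin(h)])
go((.446-.05*u[0],.1455-.05*u[1],.047,-75),(*(T-.05*u),.047,-75))
c=bot.camera('scene');cv2.imwrite('pics/c9.png',cv2.resize(c['color'][130:290,260:500,::-1],None,fx=3,fy=3))"
```

```text
clock: 12.4
eef_pos: [0.4318, 0.2002, 0.0502]
tool_rot: [-0.562, 0.431, -0.426, 0.563]
ft_force: [-0.1, 0.2, -0.3]
grip_width: 0.0557
[0.26, 0.13, -0.02, 0.02, 0.04, -0.03]
[7.61, 0.08, -0.03, 0.02, 0.04, -0.03]
```

View pics/c9.png

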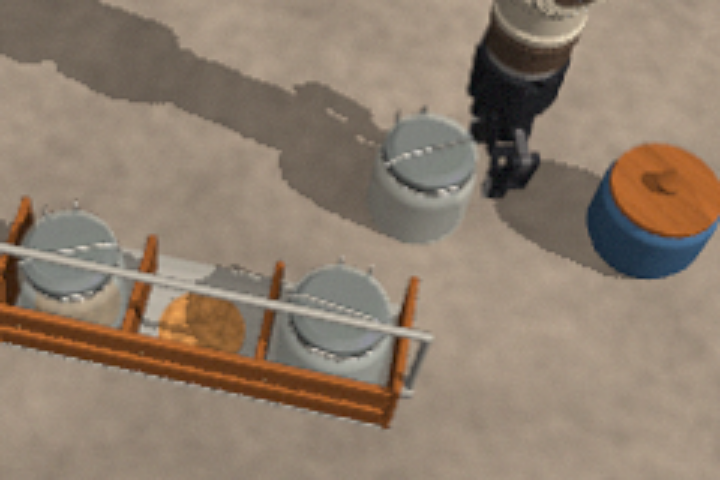

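```bash
python3 -m handwheel '[[0.5,0.1,0,0,0,0],[1,0.1,0,0,0,0],[1.5,0.1,0,0,0,0],[2,0.1,0,0,0,0],[2.5,0.1,0,0,0,0]]'; python3 -m handwheel '[[0.5,0,0,0,0,0],[1,0,0,0,0,0],[1.5,0,0,0,0,0],[2,0,0,0,0,0],[2.5,0,0,0,0,0]]'; python3 -c "
from h import *
from workcell import bot
T=np.array([.4943,-.0318]);h=np.radians(-75);u=np.array([np.cos(h),np.sin(h)])
go((*(T-.05*u),.047,-75))
c=bot.camera('scene');cv2.imwrite('pics/c10.png',cv2.resize(c['color'][130:290,230:470,::-1],None,fx=3,fy=3))"
```

```text
clock: 13.08
eef_pos: [0.4479, 0.1413, 0.0472]
tool_rot: [-0.561, 0.432, -0.425, 0.564]
ft_force: [-1.7, 5.4, 5.8]
grip_width: 0.0553
clock: 13.7
eef_pos: [0.4645, 0.0813, 0.0472]
tool_rot: [-0.561, 0.432, -0.425, 0.564]
ft_force: [-2.7, 7.2, 7.3]
grip_width: 0.0555
[2.68, -0.02, -0.04, 0.02, 0.04, -0.06]
```

View pics/c10.png

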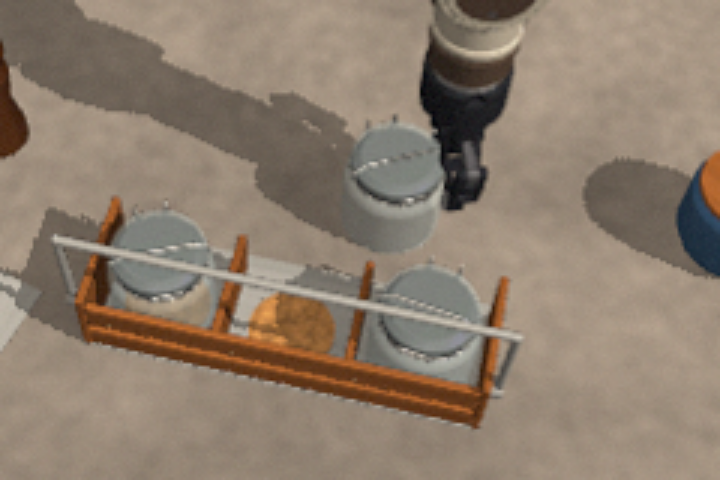

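```bash
python3 -m handwheel '[[0.5,0,0,0,0,0],[1,0,0,0,0,0],[1.6,0,0,0,0,0],[2.1,0,0,0,0,0],[2.6,0,0,0,0,0]]'; python3 -c "
from h import *
from workcell import bot
c=bot.camera('scene');cv2.imwrite('pics/c11.png',cv2.resize(c['color'][130:290,230:470,::-1],None,fx=3,fy=3));print(bot.get_obs()['eef_pos'])"
```

```text
clock: 14.38
eef_pos: [0.4811, 0.0183, 0.0464]
tool_rot: [-0.562, 0.432, -0.425, 0.563]
ft_force: [-1.4, 7.1, 7.5]
grip_width: 0.0555
[0.48164327 0.01645761 0.04633479]
```

View pics/c11.png

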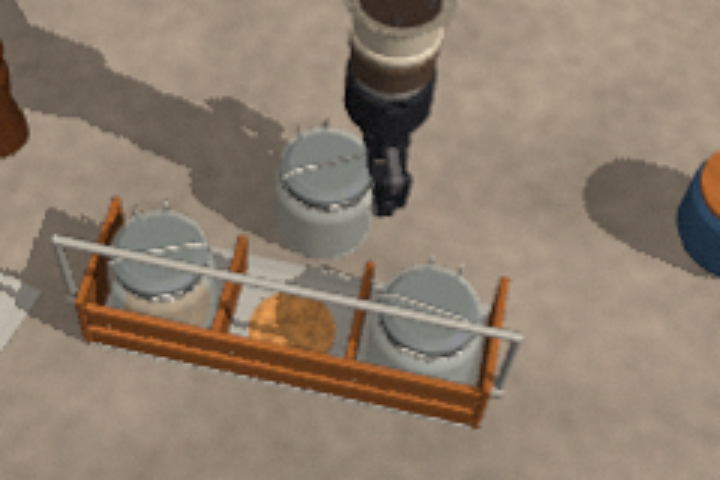

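```bash
python3 -c "
from h import *
from workcell import bot
S=cam(bot.camera('scene'))
p=fitjar(S,230+275/3,230+372/3,130+256/3)
J=np.array([.619,-.041]);u=np.array([np.cos(-.073),np.sin(-.073)]);v=np.array([-u[1],u[0]])
print((p-J)@u,(p-J)@v)
p=np.array(bot.get_obs()['eef_pos'][:2])+.05*np.array([np.cos(np.radians(-75)),np.sin(np.radians(-75))]);print(p,(p-J)@v)
go(*[(*(p-.058*np.array([np.cos(np.radians(h)),np.sin(np.radians(h))])),.047,h) for h in (-75,-66,-57,-48,-39,-30,-21,-12,-4.2)])"
```

```text
jar [ 0.4911 -0.0308] [-1.18  1.13 -0.06]
-0.12831000693557715 0.000807149450741291
[ 0.49452021 -0.03168625] 0.0002099838999129771
[-0.32, -0.03, 0.0, 0.02, 0.03, -0.03]
[-0.29, -0.03, -0.36, 0.02, -0.87, -0.04]
[-0.21, -0.03, -0.72, 0.02, -1.77, -0.04]
[-0.07, -0.03, -1.05, 0.02, -2.67, -0.04]
[0.12, -0.03, -1.36, 0.01, -3.57, -0.04]
[0.35, -0.03, -1.64, 0.01, -4.47, -0.04]
[0.63, -0.03, -1.88, 0.01, -5.37, -0.04]
[0.94, -0.03, -2.07, 0.0, -6.27, -0.04]
[1.23, -0.03, -2.2, -0.0, -7.05, -0.04]
```

```bash
python3 -m handwheel '[[-0.45,0,0,0,0,0],[-0.45,0,-0.35,0,-0.9,0],[-0.35,0,-0.75,0,-1.8,0],[-0.2,0,-1.1,0,-2.7,0],[0,0,-1.45,0,-3.6,0]]'; python3 -c "
from h import *
from workcell import bot
p=np.array([.493,-.0315])
go(*[(*(p-.06*np.array([np.cos(np.radians(h)),np.sin(np.radians(h))])),.047,h) for h in (-39,-30,-21,-12,-4.2)])"
```

```text
clock: 15.1
eef_pos: [0.4443, 0.0078, 0.045]
tool_rot: [0.668, -0.235, 0.228, -0.668]
ft_force: [-0.6, 0.3, 0.4]
grip_width: 0.0556
[0.1, -0.08, 0.0, 0.02, 0.07, -0.05]
[0.13, -0.08, -0.37, 0.02, -0.83, -0.05]
[0.21, -0.08, -0.74, 0.01, -1.73, -0.06]
[0.35, -0.08, -1.09, 0.01, -2.63, -0.06]
[0.51, -0.08, -1.37, 0.0, -3.41, -0.06]
```

```bash
python3 -m handwheel '[[0.05,-0.05,-0.4,0,-0.85,0],[0.15,-0.05,-0.75,0,-1.75,0],[0.3,-0.05,-1.1,0,-2.6,0],[0.5,-0.05,-1.35,0,-3.4,0],[0.5,-0.05,-1.35,0,-3.4,0]]'; python3 -c "
from h import *
from workcell import bot
c=bot.camera('wrist');cv2.imwrite('pics/w12.png',c['color'][:,:,::-1])
J=np.array([.619,-.041]);u=np.array([np.cos(-.073),np.sin(-.073)])
go(*[(*(J-(d+.05)*u),.047,-4.2) for d in (.125,.06,.01,0)])"
```

```text
clock: 15.72
eef_pos: [0.4335, -0.0265, 0.0464]
tool_rot: [-0.705, 0.033, -0.026, 0.707]
ft_force: [-0.3, 0.2, -0.0]
grip_width: 0.0556
[0.44, -0.03, -0.04, -0.02, -0.06, -0.05]
[3.04, -0.05, -0.01, -0.02, -0.06, -0.05]
[5.04, -0.07, 0.01, -0.02, -0.06, -0.05]
[5.44, -0.07, 0.01, -0.02, -0.06, -0.05]
```

View pics/w12.png

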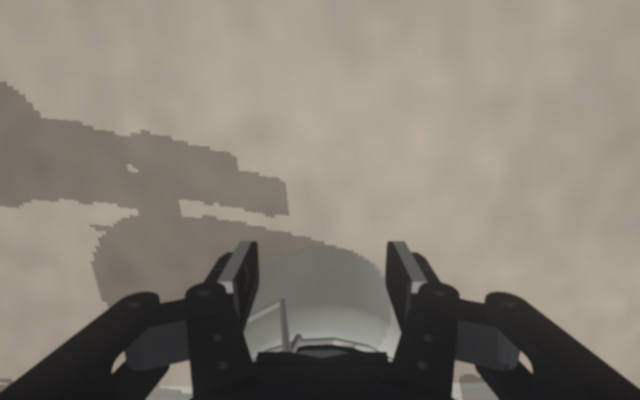

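```bash
python3 -m handwheel '[[0.5,0,0,0,0,0],[1,0,0,0,0,0],[1.4,0,0,0,0,0],[1.8,0,0,0,0,0],[2.2,0,0,0,0,0]]'; python3 -c "
from h import *
from workcell import bot
J=np.array([.619,-.041]);u=np.array([np.cos(-.073),np.sin(-.073)])
go(*[(*(J-(d+.05)*u),.047,-4.2) for d in (.01,0)])
c=bot.camera('scene');cv2.imwrite('pics/c13.png',cv2.resize(c['color'][130:290,230:470,::-1],None,fx=3,fy=3))"
```

```text
clock: 16.4
eef_pos: [0.4887, -0.0309, 0.046]
tool_rot: [-0.705, 0.033, -0.025, 0.708]
ft_force: [-6.1, 1.3, 4.1]
grip_width: 0.0555
[2.83, -0.07, 0.0, -0.02, -0.05, -0.06]
[3.23, -0.07, 0.0, -0.02, -0.05, -0.06]
```

View pics/c13.png

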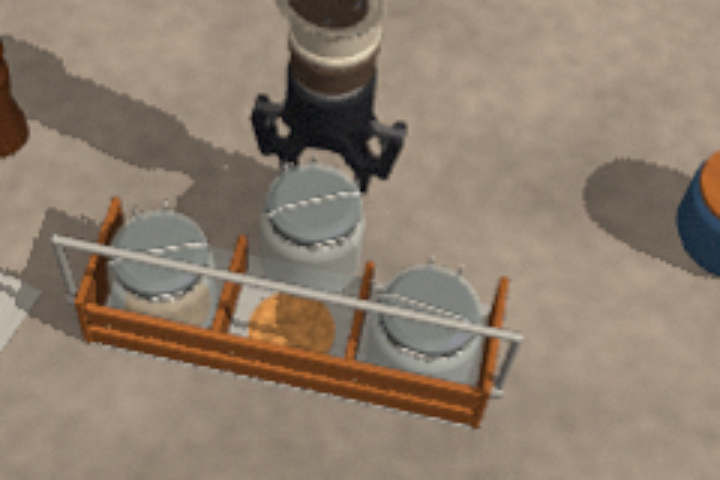

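```bash
python3 -m handwheel '[[0.5,0,0,0,0,0],[1.1,0,0,0,0,0],[1.7,0,0,0,0,0],[2.3,0,0,0,0,0],[2.8,0,0,0,0,0]]'; python3 -m handwheel '[[0,0,0,0,0,0],[0.1,0,0,0,0,0],[0.2,0,0,0,0,0],[0.2,0,0,0,0,0],[0.2,0,0,0,0,0]]'; python3 -c "
from h import *
from workcell import bot
c=bot.camera('wrist');cv2.imwrite('pics/w14z.png',cv2.resize(c['color'][200:300,210:440,::-1],None,fx=3.4,fy=3.4,interpolation=cv2.INTER_CUBIC))"
```

```text
clock: 17.08
eef_pos: [0.5592, -0.0367, 0.0455]
tool_rot: [-0.705, 0.032, -0.025, 0.708]
ft_force: [-5.0, -0.0, 3.8]
grip_width: 0.0556
clock: 17.7
eef_pos: [0.5632, -0.0371, 0.0456]
tool_rot: [-0.705, 0.032, -0.025, 0.708]
ft_force: [-3.4, 0.2, 0.7]
grip_width: 0.0556
```

View pics/w14z.png

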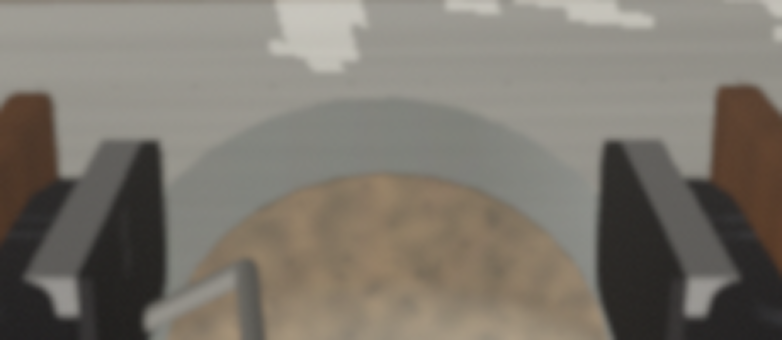

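```bash
python3 -m handwheel '[[0.1,0,0,0,0,0],[0.2,0,0,0,0,0],[0.28,0,0,0,0,0],[0.28,0,0,0,0,0],[0.28,0,0,0,0,0]]'; python3 -c "
from h import *
from workcell import bot
c=bot.camera('wrist');cv2.imwrite('pics/w15z.png',cv2.resize(c['color'][200:300,210:440,::-1],None,fx=3.4,fy=3.4,interpolation=cv2.INTER_CUBIC))"
```

```text
clock: 18.38
eef_pos: [0.5713, -0.0378, 0.0456]
tool_rot: [-0.705, 0.031, -0.026, 0.708]
ft_force: [-1.1, -0.8, -1.5]
grip_width: 0.0554
```

View pics/w15z.png

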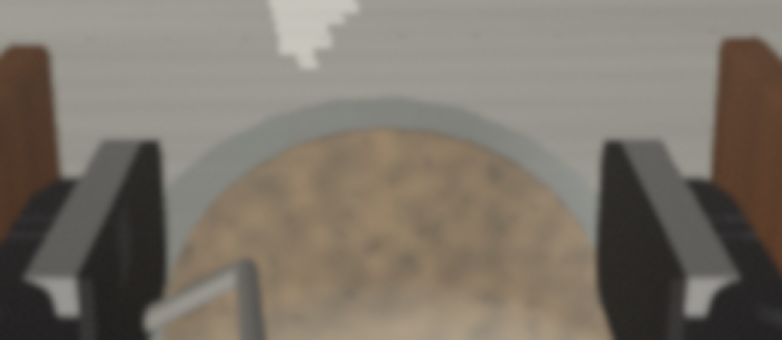

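```bash
python3 -m handwheel '[[-0.6,0,0,0,0,0],[-1.4,-0.3,0,0,0,0],[-2,-2,0,0,0,0],[-2.5,-4,0,0,0,0],[-2.5,-6,0,0,0,0]]' -1
python3 - <<'E'
from h import *
from workcell import bot
S,D=cam(bot.camera('scene')),cam(bot.camera('side'))
u1=np.array([[57,240],[520,337]])/3+[230,130]; u2=np.array([[422,20],[17,168]])/3.5+[200,130]
cr0=[.619,-.041,-.073]
f=lambda q:np.r_[(proj(S,crate(cr0,[[.044-.104*np.cos(q[0])+q[1],y,.06+.104*np.sin(q[0])] for y in(-.187,.187)]))-u1).ravel(),(proj(D,crate(cr0,[[.044-.104*np.cos(q[0])+q[1],y,.06+.104*np.sin(q[0])] for y in(-.187,.187)]))-u2).ravel()]
s=least_squares(lambda q:f([q[0],0]),[1.7]);print(s.x,f([s.x[0],0]).round(1))
s=least_squares(f,[1.7,0]);print(s.x,f(s.x).round(1))
# free bar midpoint
g=lambda q:np.r_[(proj(S,crate([q[0],q[1],q[3]],[[0,y,q[2]] for y in(-.187,.187)]))-u1).ravel(),(proj(D,crate([q[0],q[1],q[3]],[[0,y,q[2]] for y in(-.187,.187)]))-u2).ravel()]
s=least_squares(g,[.66,-.04,.16,-.07]);print(s.x,g(s.x).round(1))
print(bot.get_obs()['eef_pos'])
c=bot.camera('scene');cv2.imwrite('pics/c16.png',cv2.resize(c['color'][130:290,230:470,::-1],None,fx=3,fy=3))
E
```

```text
clock: 19.05
eef_pos: [0.5097, -0.0332, 0.1982]
tool_rot: [-0.705, 0.031, -0.027, 0.708]
ft_force: [1.9, -0.3, 0.6]
grip_width: 0.0001
[1.62646895] [-0.9 -1.  -1.2 -0.5 -0.8 -0.8 -0.3 -0.4]
[ 1.78672322 -0.01685097] [-0.7 -0.7 -1.4 -0.2 -0.7 -0.1 -0.1  0.4]
[ 0.66816627 -0.04333102  0.16187263 -0.073184  ] [-0.2 -0.7 -0.8 -0.2 -1.   0.  -0.5  0.5]
[ 0.51453763 -0.03353092  0.20323748]
```

View pics/c16.png

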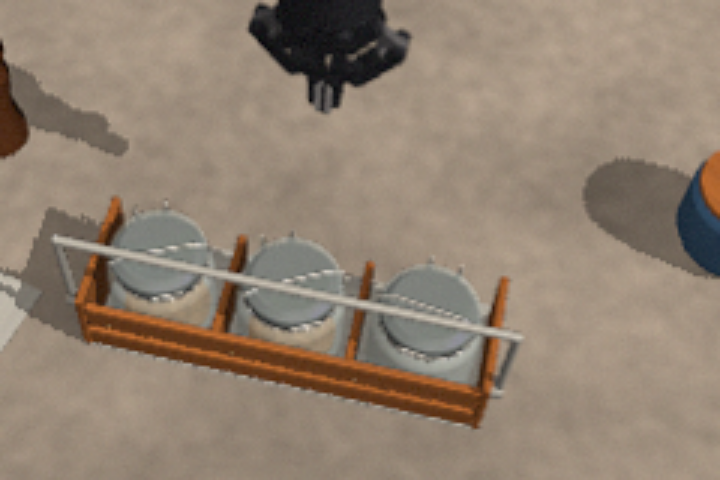

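```bash
python3 -c "
from h import *
go((.60,-.03,.22,-4.2),(.70,-.025,.22,-4.2))"
```

```text
[3.46, -0.78, 0.42, -0.02, -0.04, 0.01]
[7.43, -0.77, 0.94, -0.02, -0.04, 0.01]
```

```bash
python3 -m handwheel '[[1,-0.8,0.2,0,0,0],[2.5,-0.8,0.3,0,0,0],[4.5,-0.8,0.6,0,0,0],[6.5,-0.8,0.9,0,0,0],[7.4,-0.8,0.9,0,0,0]]';python3 -c "
from h import *
from workcell import bot
go((.70,-.025,.142,-4.2))
c=bot.camera('side');cv2.imwrite('pics/s17.png',c['color'][:,:,::-1])"
```

```text
clock: 19.82
eef_pos: [0.6982, -0.0253, 0.2117]
tool_rot: [-0.705, 0.032, -0.025, 0.708]
ft_force: [-1.4, -0.6, -0.1]
grip_width: -0.0001
[0.1, 2.79, 0.01, -0.02, -0.04, -0.06]
```

View pics/s17.png

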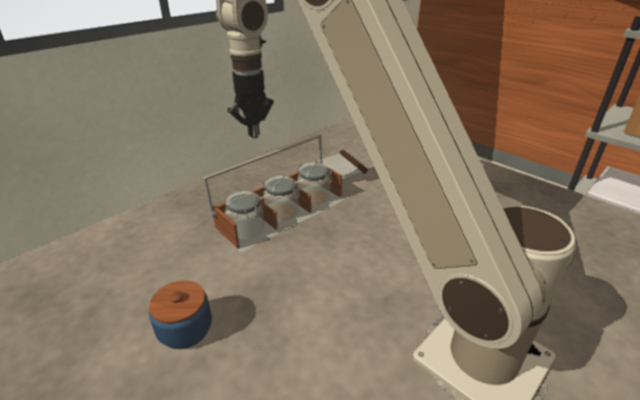

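```bash
python3 -m handwheel '[[0.1,0.8,0,0,0,0],[0.1,1.8,0,0,0,0],[0.1,2.8,0,0,0,0],[0.1,2.8,0,0,0,0],[0,2.8,0,0,0,0]]';python3 -c "
from h import *
from workcell import bot
go((.628,-.02,.142,-4.2))
c=bot.camera('side');cv2.imwrite('pics/s18.png',cv2.resize(c['color'][60:220,180:360,::-1],None,fx=3.7,fy=3.7,interpolation=cv2.INTER_CUBIC))"
```

```text
clock: 20.5
eef_pos: [0.6957, -0.0256, 0.1451]
tool_rot: [-0.705, 0.031, -0.026, 0.708]
ft_force: [0.8, 0.6, 0.3]
grip_width: 0.0
[-2.72, 0.15, 0.0, -0.02, -0.04, -0.04]
```

View pics/s18.png

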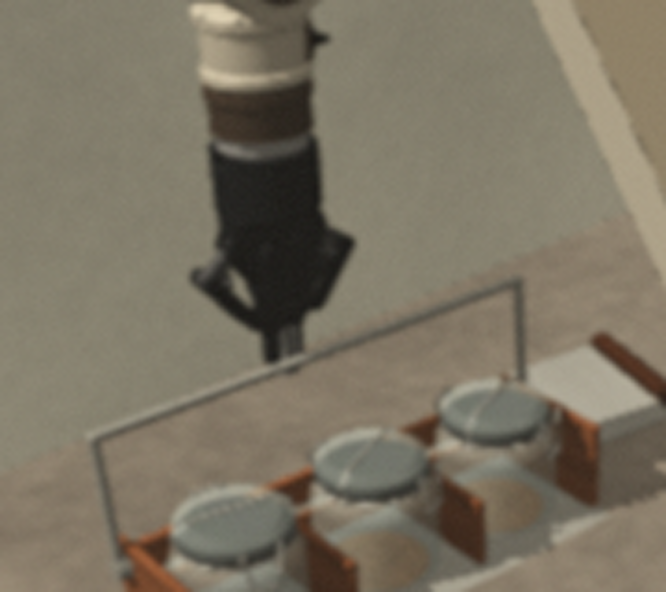

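```bash
python3 -m handwheel '[[-0.3,0.2,0,0,0,0],[-0.8,0.2,0,0,0,0],[-1.3,0.2,0,0,0,0],[-1.8,0.2,0,0,0,0],[-2.3,0.25,0,0,0,0]]';python3 -c "
from h import *
from workcell import bot
go((.628,-.02,.142,-4.2))
c=bot.camera('side');cv2.imwrite('pics/s19.png',cv2.resize(c['color'][60:220,180:360,::-1],None,fx=3.7,fy=3.7,interpolation=cv2.INTER_CUBIC))"
```

```text
clock: 21.18
eef_pos: [0.6399, -0.0209, 0.1408]
tool_rot: [-0.705, 0.029, -0.028, 0.708]
ft_force: [3.1, 0.3, -2.6]
grip_width: -0.0004
[-0.48, -0.05, -0.0, -0.02, -0.04, -0.01]
```

View pics/s19.png

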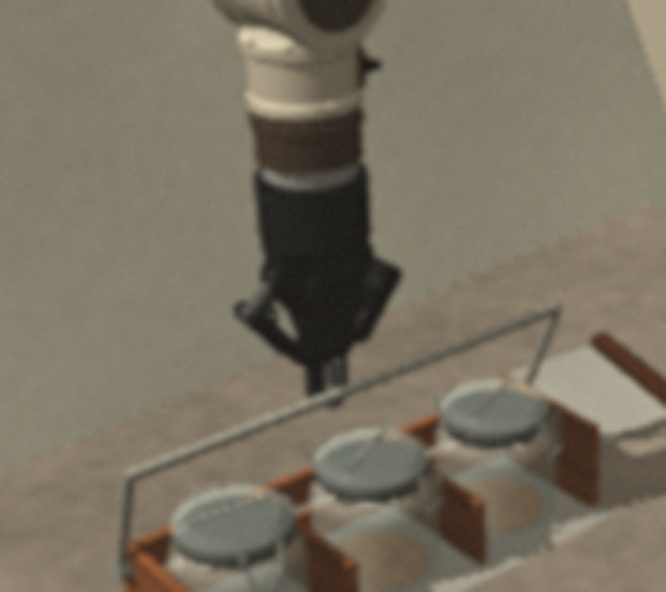

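```bash
python3 -m handwheel '[[-0.3,0.1,0,0,0,0],[-0.6,0.3,0,0,0,0],[-0.9,0.5,0,0,0,0],[-1.2,0.8,0,0,0,0],[-1.5,0.9,0,0,0,0]]';python3 -c "
from h import *
from workcell import bot
c=bot.camera('side');cv2.imwrite('pics/s20.png',cv2.resize(c['color'][60:220,180:360,::-1],None,fx=3.7,fy=3.7,interpolation=cv2.INTER_CUBIC));print(bot.get_obs()['eef_pos'])"
```

```text
clock: 21.85
eef_pos: [0.6031, -0.018, 0.1153]
tool_rot: [-0.706, 0.03, -0.028, 0.708]
ft_force: [17.4, -2.1, -15.9]
grip_width: 0.0004
[ 0.60226319 -0.01793792  0.11502951]
```

View pics/s20.png

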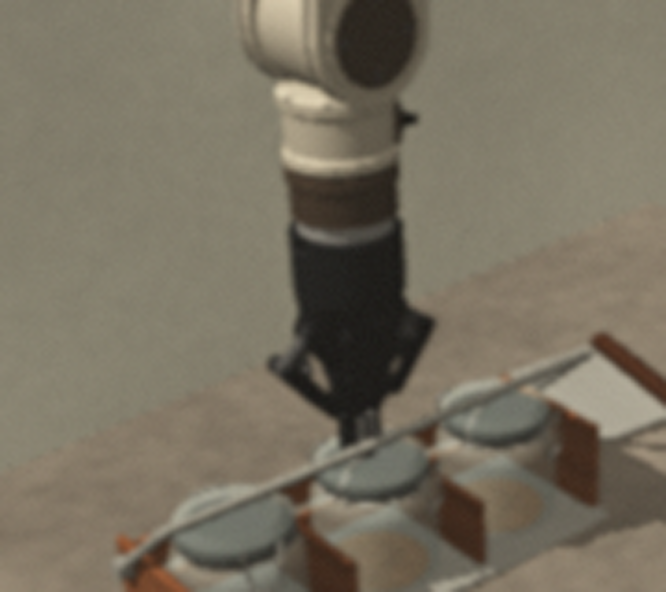

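```bash
python3 -m handwheel '[[0.3,0,0,0,0,0],[0.5,-0.1,0,0,0,0],[0.5,-1.5,0,0,0,0],[0.5,-3,0,0,0,0],[0.3,-3,0.5,0,0,0]]';python3 -c "
from h import *
from workcell import bot
c=bot.camera('side');cv2.imwrite('pics/s21.png',cv2.resize(c['color'][60:220,180:360,::-1],None,fx=3.7,fy=3.7,interpolation=cv2.INTER_CUBIC));print(bot.get_obs()['eef_pos'])
c=bot.camera('scene');cv2.imwrite('pics/c21.png',cv2.resize(c['color'][130:290,230:470,::-1],None,fx=3,fy=3))"
```

```text
clock: 22.52
eef_pos: [0.6119, -0.0067, 0.1956]
tool_rot: [-0.705, 0.03, -0.029, 0.708]
ft_force: [-0.1, 0.2, -0.1]
grip_width: 0.0005
[ 0.61001431 -0.00441838  0.19345292]
```

View pics/s21.png

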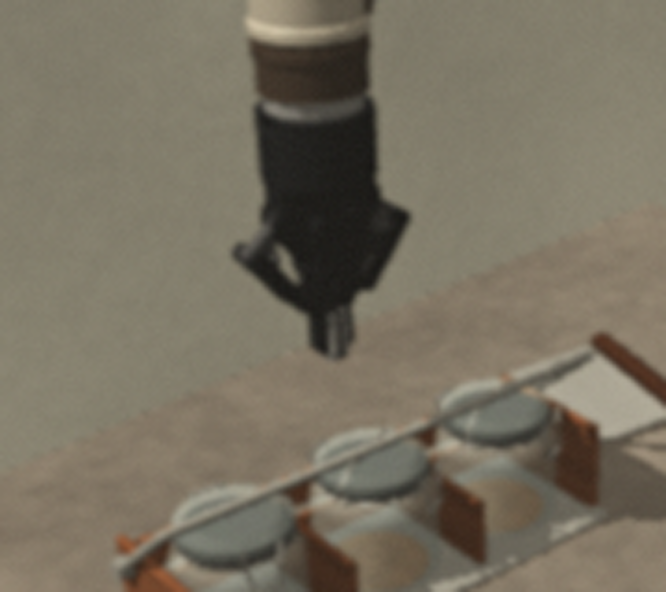

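View pics/c21.png

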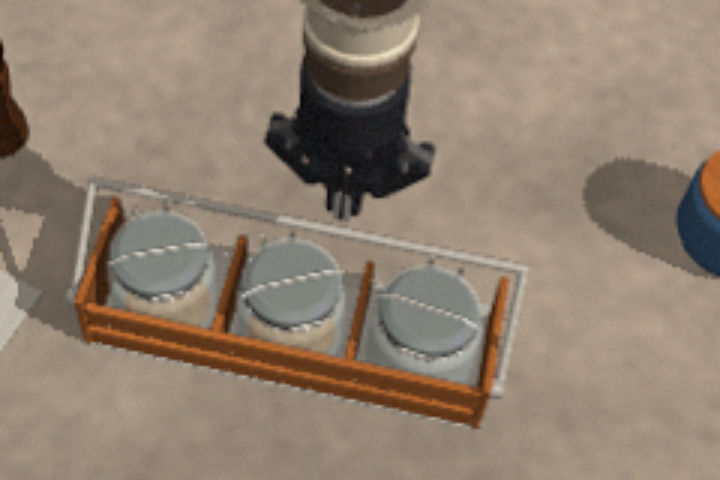

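```bash
cat > bail.py <<'E'
from h import *
def fitbail(S,D,u1,u2):
    cr0=[.619,-.041,-.073]
    B=lambda q:crate(cr0,[[.044-.104*np.cos(q),y,.06+.104*np.sin(q)] for y in(-.187,.187)])
    f=lambda q:np.r_[(proj(S,B(q[0]))-u1).ravel(),(proj(D,B(q[0]))-u2).ravel()]
    s=least_squares(f,[.7]);q=s.x[0];print(q,f(s.x).round(1),"bar crate x,z",.044-.104*np.cos(q),.06+.104*np.sin(q))
E
python3 -c "
from bail import *
from workcell import bot
S,D=cam(bot.camera('scene')),cam(bot.camera('side'))
fitbail(S,D,np.array([[93,183],[527,267]])/3+[230,130],np.array([[593,351],[123,567]])/3.7+[180,60])
w=lambda x,z:(.6233+.997*x,.0178-.073*x,z,-4.2)
go(w(-.042,.18),w(-.042,.14))"
```

```text
0.6707999697327147 [ 0.1 -1.5 -1.7 -0.  -0.5  2.3 11.4 -7.1] bar crate x,z -0.037465763094125706 0.12464773347528732
[-1.17, 0.43, 0.98, -0.02, -0.04, -0.06]
[-1.15, 2.03, 0.97, -0.02, -0.04, -0.06]
```

```bash
python3 -m handwheel '[[-0.5,0.2,0.5,0,0,0],[-1.2,0.4,1,0,0,0],[-1.2,0.8,1,0,0,0],[-1.2,1.3,1,0,0,0],[-1.2,1.6,1,0,0,0]]';python3 -c "
from h import *
w=lambda x,z:(.6233+.997*x,.0178-.073*x,z,-4.2)
go(w(-.042,.131),w(-.05,.116),w(-.056,.1),w(-.06,.085),w(-.062,.075),w(-.063,.064))"
```

```text
clock: 23.35
eef_pos: [0.5813, 0.0207, 0.1503]
tool_rot: [-0.705, 0.032, -0.025, 0.708]
ft_force: [0.1, -0.3, -0.3]
grip_width: -0.0
[0.01, 0.77, 0.0, -0.01, -0.05, -0.06]
[-0.3, 1.37, -0.0, -0.01, -0.05, -0.06]
[-0.54, 2.02, -0.0, -0.01, -0.05, -0.06]
[-0.69, 2.62, -0.01, -0.01, -0.05, -0.06]
[-0.77, 3.02, -0.01, -0.01, -0.05, -0.06]
[-0.8, 3.46, -0.01, -0.01, -0.05, -0.06]
```

```bash
python3 -m handwheel '[[0,0.5,0,0,0,0],[0,0.8,0,0,0,0],[-0.15,1.1,0,0,0,0],[-0.3,1.4,0,0,0,0],[-0.45,1.7,0,0,0,0]]';python3 -c "
from h import *
from workcell import bot
w=lambda x,z:(.6233+.997*x,.0178-.073*x,z,-4.2)
go(w(-.056,.1),w(-.06,.085),w(-.062,.075),w(-.063,.064))
c=bot.camera('side');cv2.imwrite('pics/s23.png',cv2.resize(c['color'][60:220,180:360,::-1],None,fx=3.7,fy=3.7,interpolation=cv2.INTER_CUBIC))
c=bot.camera('scene');cv2.imwrite('pics/c23.png',cv2.resize(c['color'][130:290,230:470,::-1],None,fx=3,fy=3))"
```

```text
clock: 23.98
eef_pos: [0.5657, 0.0222, 0.109]
tool_rot: [-0.706, 0.034, -0.023, 0.707]
ft_force: [-10.0, 0.5, 6.6]
grip_width: 0.0002
[0.08, 0.36, -0.01, -0.01, -0.04, -0.09]
[-0.07, 0.96, -0.01, -0.01, -0.04, -0.09]
[-0.15, 1.36, -0.01, -0.01, -0.04, -0.09]
[-0.18, 1.81, -0.01, -0.01, -0.04, -0.09]
```

View pics/s23.png

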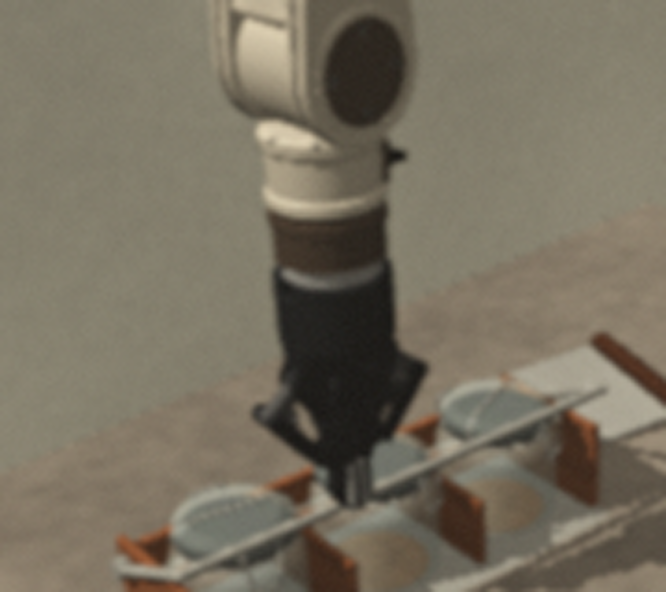

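View pics/c23.png

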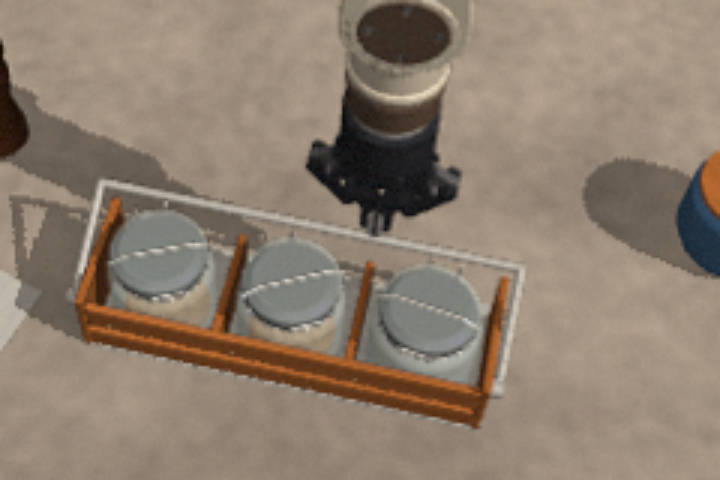

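```bash
python3 -m handwheel '[[-0.1,-0.3,0,0,0,0],[-0.1,-0.8,0,0,0,0],[0.3,-0.8,0,0,0,0],[0.6,-0.8,0,0,0,0],[0.6,-0.8,0,0,0,0]]'; python3 -c "
from bail import *
from workcell import bot
S,D=cam(bot.camera('scene')),cam(bot.camera('side'))
fitbail(S,D,np.array([[101,183],[524,268]])/3+[230,130],np.array([[604,390],[180,576]])/3.7+[180,60])
o=bot.get_obs();print(o['eef_pos'],o['ft_force'])
w=lambda x,z:(.6233+.997*x,.0178-.073*x,z,-4.2)
go(w(-.05,.118),w(-.054,.1),w(-.058,.085),w(-.06,.075),w(-.06,.064))"
```

```text
clock: 24.7
eef_pos: [0.5858, 0.021, 0.129]
tool_rot: [-0.705, 0.032, -0.026, 0.708]
ft_force: [0.2, 0.1, -0.1]
grip_width: 0.0005
0.4296717814138906 [-0.2 -0.8 -1.5 -0.3 -0.5 -0.  -0.1  0.3] bar crate x,z -0.05054666264758165 0.1033235338148262
[0.58490353 0.02104037 0.12882757] [0.60597552 0.45630905 0.2778069 ]
[-0.45, 0.44, -0.02, -0.02, -0.04, -0.05]
[-0.61, 1.16, -0.03, -0.02, -0.04, -0.05]
[-0.76, 1.76, -0.03, -0.02, -0.04, -0.05]
[-0.84, 2.16, -0.03, -0.02, -0.04, -0.05]
[-0.83, 2.6, -0.03, -0.02, -0.04, -0.05]
```

```bash
python3 -m handwheel '[[-0.55,0,0,0,0,0],[-0.55,0.6,0,0,0,0],[-0.58,1.1,0,0,0,0],[-0.65,1.5,0,0,0,0],[-0.7,1.9,0,0,0,0]]';python3 -c "
from h import *
from workcell import bot
w=lambda x,z:(.6233+.997*x,.0178-.073*x,z,-4.2)
go(w(-.057,.075),w(-.058,.064))
c=bot.camera('side');cv2.imwrite('pics/s25.png',cv2.resize(c['color'][60:220,180:360,::-1],None,fx=3.7,fy=3.7,interpolation=cv2.INTER_CUBIC))"
```

```text
clock: 25.42
eef_pos: [0.5669, 0.0227, 0.081]
tool_rot: [-0.705, 0.032, -0.026, 0.708]
ft_force: [-0.3, 0.8, 1.3]
grip_width: 0.0004
[-0.01, 0.24, -0.03, -0.02, -0.04, -0.05]
[-0.05, 0.68, -0.03, -0.02, -0.04, -0.05]
```

View pics/s25.png

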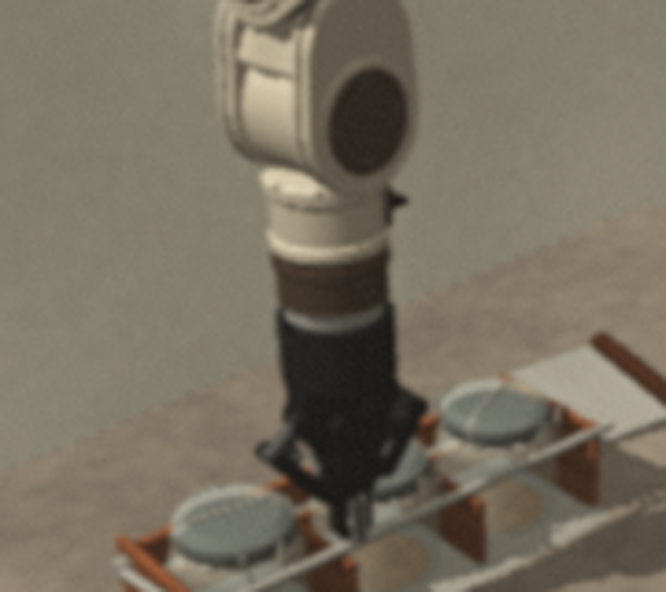

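```bash
python3 -m handwheel '[[0,0.2,0,0,0,0],[-0.03,0.4,0,0,0,0],[-0.05,0.6,0,0,0,0],[-0.05,0.7,0,0,0,0],[-0.05,0.75,0,0,0,0]]';python3 -c "
from h import *
from workcell import bot
c=bot.camera('side');cv2.imwrite('pics/s26.png',cv2.resize(c['color'][60:220,180:360,::-1],None,fx=3.7,fy=3.7,interpolation=cv2.INTER_CUBIC));o=bot.get_obs();print(o['eef_pos'],o['ft_force'])"
```

```text
clock: 26.1
eef_pos: [0.5663, 0.0228, 0.0638]
tool_rot: [-0.705, 0.031, -0.026, 0.708]
ft_force: [-1.4, -0.1, 7.9]
grip_width: -0.0001
[0.56625852 0.02279469 0.06394371] [-0.24925951 -0.5793784   3.27429957]
```

View pics/s26.png

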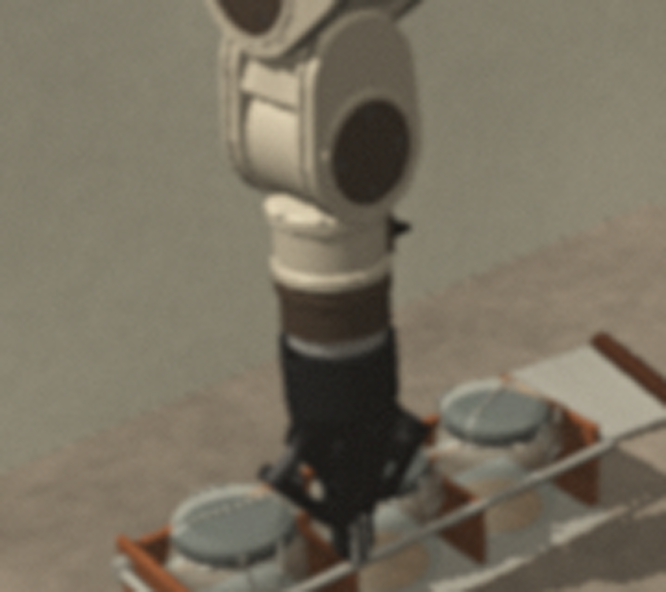

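```bash
python3 -m handwheel '[[0,0.05,0,0,0,0],[0,0.1,0,0,0,0],[0,0.15,0,0,0,0],[0,0.15,0,0,0,0],[0,0.15,0,0,0,0]]'
```

```text
clock: 26.78
eef_pos: [0.5664, 0.0228, 0.0634]
tool_rot: [-0.705, 0.03, -0.027, 0.708]
ft_force: [-7.0, -0.8, 22.0]
grip_width: -0.0002
```

```bash
python3 -m handwheel '[[0,-0.4,0,0,0,0],[0,-1,0,0,0,0],[-0.3,-2.5,0,0,0,0],[-1,-4.5,0,0,0,0],[-3,-6.5,0,0,0,0]]'; python3 -m handwheel '[[-2,-1,0,0,0,0],[-3,-2,0,0,0,0],[-3,-3,0,0,0,0],[-3,-3,0,0,0,0],[-3,-3,0,0,0,0]]';python3 -c "
from h import *
from workcell import bot
import pickle
c=bot.camera('side');cv2.imwrite('pics/s28.png',cv2.resize(c['color'][130:260,180:360,::-1],None,fx=4,fy=4,interpolation=cv2.INTER_CUBIC))
c=bot.camera('scene');cv2.imwrite('pics/c28.png',cv2.resize(c['color'][130:290,230:430,::-1],None,fx=4,fy=3.7,interpolation=cv2.INTER_CUBIC));cv2.imwrite('pics/c28f.png',c['color'][:,:,::-1])
c=bot.camera('wrist');cv2.imwrite('pics/w28.png',c['color'][:,:,::-1]);pickle.dump(c,open('w28.pkl','wb'))"
```

```text
clock: 27.4
eef_pos: [0.499, 0.0279, 0.2186]
tool_rot: [-0.705, 0.031, -0.027, 0.708]
ft_force: [0.4, 0.8, 0.3]
grip_width: 0.0001
clock: 28.02
eef_pos: [0.4239, 0.0337, 0.2919]
tool_rot: [-0.705, 0.032, -0.026, 0.708]
ft_force: [-0.8, 0.3, -0.5]
grip_width: -0.0004
```

View pics/s28.png

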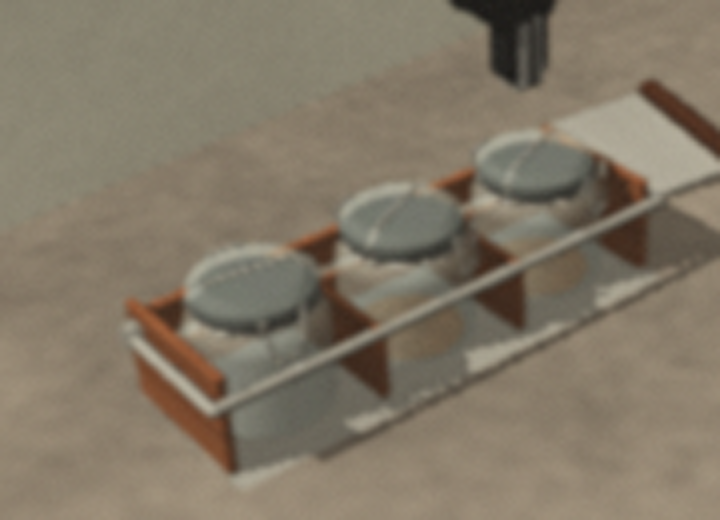

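View pics/c28f.png

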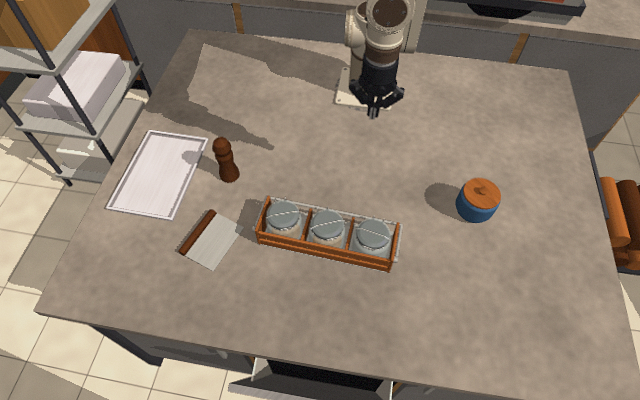

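View pics/w28.png

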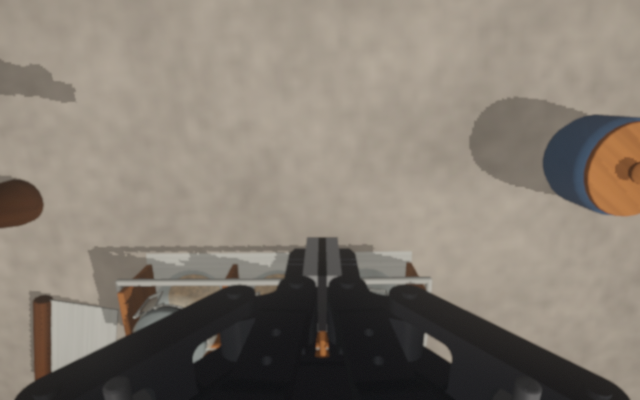

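View pics/c28.png

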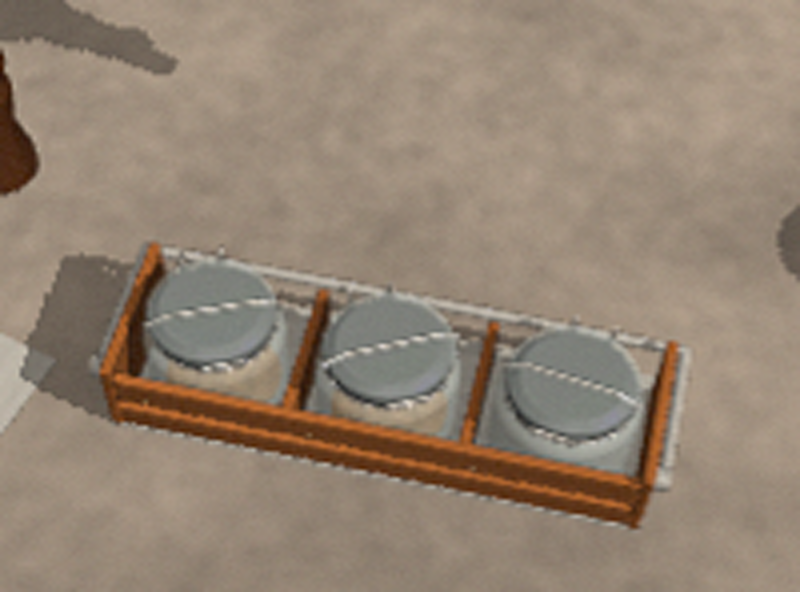

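```bash
python3 -c "
from h import *
from workcell import bot
D=cam(bot.camera('side'))
u=np.array([[662,200],[213,408]])/4+[180,130]
for q in (0,.03,.06): print(q,(proj(D,crate([.619,-.041,-.073],[[.044-.104*np.cos(q),y,.06+.104*np.sin(q)] for y in(-.187,.187)]))-u).round(1).tolist())
o=bot.get_obs();print(o['clock'],o['joint_vel'].round(3))"
```

```text
0 [[-1.0, -0.4], [-0.5, 0.2]]
0.03 [[-1.0, -1.4], [-0.6, -0.8]]
0.06 [[-1.0, -2.3], [-0.8, -1.9]]
28.225 [ 0.001 -0.001  0.005  0.002 -0.002  0.   ]
```

```bash
python3 -c "
from workcell import bot
print(bot.job_done())"
```

```text
the job is handed in; nothing more can be done
None
```

Both loose jars are home in the two empty cells of the crate, and the bail is fully down across the front. I handed the job in at about 28 s of the 67 s allowed, with the arm well clear.

**Jars:** I slid the right-hand jar into the right cell and the left-hand jar into the middle cell, pushing with a part-open gripper and lifting neither. In the wrist pictures each jar sat over its cork disc to within about 1 mm. In the last scene picture all three lids lie in one line.

**Bail:** I pulled it forward from behind with the shut fingers, then pressed it down from above. It stopped moving while the force rose to 22 N, so it was on its stop. The bar in the last side picture fits an angle of 0 rad to within 1 pixel.

**Other items:** The crock, mill, scraper and tray look unmoved in the last scene picture. I judged that by eye and did not measure it.

**What went wrong on the way:**
- The first swing of the wrist hit the last joint's range limit, so I turned the tool half round.
- The fingers slid down in front of the bar on the first press, at about 12 N, so I backed off and repeated it.
- The pull on the bar peaked at about 24 N, well above the 1 to 4 N it should need.
- One bail-angle fit partway through had a poorly picked bar end (up to 11 pixels off). A clean refit replaced it before the final press.

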